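# Fill a gravel sample jar through the shutter funnel

## Task

Make up the gravel sample: slide the empty jar by its handle under the funnel, gather every loose piece of gravel off the bench into the scoop, tip the whole scoopful into the shut funnel, then pull the sprung shutter lever to its stop so that all of it drops into the jar, and ease the lever slowly back home. Put the scoop back where it stood and slide the filled jar back onto the black mat, leaving the paint pot, tape and brush alone.

Things in the scene. Friction and masses are not known exactly. Their poses are not given: they have to be found in the camera images.
- stone0: piece of grey gravel, a rounded block 17 x 15 x 14 mm (its own x, y, z), 11 g, origin at its centre; starts in the scoop
- stone1: piece of grey gravel, a rounded block 16 x 14 x 14 mm (its own x, y, z), 11 g, origin at its centre; starts in the scoop
- stone2: piece of grey gravel, a rounded block 18 x 15 x 14 mm (its own x, y, z), 11 g, origin at its centre; starts in the scoop
- stone3: piece of grey gravel, a rounded block 15 x 15 x 14 mm (its own x, y, z), 11 g, origin at its centre; starts in the scoop
- stone4: piece of grey gravel, a rounded block 17 x 15 x 14 mm (its own x, y, z), 11 g, origin at its centre; lies loose on the bench in front of the robot at the start (may be absent)
- stone5: piece of grey gravel, a rounded block 16 x 14 x 14 mm (its own x, y, z), 11 g, origin at its centre; lies loose on the bench in front of the robot at the start (may be absent)
- stone6: piece of grey gravel, a rounded block 18 x 15 x 14 mm (its own x, y, z), 11 g, origin at its centre; lies loose on the bench in front of the robot at the start (may be absent)
- stone7: piece of grey gravel, a rounded block 15 x 15 x 14 mm (its own x, y, z), 11 g, origin at its centre; lies loose on the bench in front of the robot at the start (may be absent)
- stone8: piece of grey gravel, a rounded block 17 x 15 x 14 mm (its own x, y, z), 11 g, origin at its centre; lies loose on the bench in front of the robot at the start (may be absent)
- scoop: open aluminium hand scoop, 160 g; origin under its pan's centre, z up, mouth to its -x, wooden handle to +x. Pan 80 mm wide (y), walls 3 mm thick, 35 mm high; flat floor 3 mm thick, x = -30 to 40 mm, then a 15 degree ramp up to the mouth (13 mm high at x = -70 mm), no wall there. Gravel slides out when the mouth dips about 65 degrees
- scoop_handle (a point): grip point of the scoop's handle, at (90, 0, 26) mm in the scoop's frame; the handle is a bar along x, 16 mm wide (y) and 20 mm high, from x = 43 to 145 mm
- scoop_lip (a point): middle of the scoop's mouth edge, at (-70, 0, 13) mm in the scoop's frame
- funnel_rim (a point): centre of the mouth of the wide metal funnel, 200 mm above the bench; the mouth is about 135 mm wide inside and the cone narrows to a 60 mm throat. The funnel hangs from a grey post bolted to the bench, which stands at its -y side; axes are those of the stand
- funnel_throat (a point): centre of the funnel's throat on top of the steel shutter plate that closes it, 107 mm above the bench; axes are those of the stand
- lever (a joint): angle of the shutter lever, 0 = home with the shutter shut (a spring holds it there), 0.95 rad = pulled to its stop; the throat is fully clear from 0.8 rad. Seen from above the lever turns clockwise as it is pulled, its grip coming nearer the robot. Holding it at the stop takes about 8 N at the grip
- lever_grip (a point): grip point of the lever: a black upright rubber round post, 16 mm in diameter, its top at 165 mm above the bench and this point at 150 mm; the lever's flat bar lies below, its top at 106 mm. The post moves on a level circle of 110 mm radius about lever_hinge
- lever_hinge (a point): point on the lever's vertical hinge axis, at the height of lever_grip
- jar: clear plastic sample jar standing on the black mat at the start, open on top, 76 mm outside diameter, 70 mm inside, 97 mm high, 300 g; origin at the centre of its underside, z up, handle along its +y
- jar_handle (a point): grip point of the jar's handle: an upright flat steel tab, 12 mm thick (jar's x), 24 mm wide (jar's y), its top at 66 mm, this point 45 mm above the bench and 135 mm from the jar's axis along its +y; a low steel strap 9 mm high joins it to the jar
- mat: black square rubber mat on the bench, 130 x 130 x 1 mm, origin at its centre; the jar starts here and comes back here filled
- paint_pot: bystander: square clear pot, 85 mm wide and 85 mm high, black paint and two brushes in it, brush tips to 175 mm; origin under its centre
- tape: bystander: roll of paper tape lying flat, 90 mm in diameter, 25 mm high; origin under its centre
- brush: bystander: paint brush lying on the bench; origin under its middle

How it is judged:
By the outcome, as a careful person would: the job done as asked, in the order asked, and still so for the second after the job is handed in, with the robot touching nothing.
Of stone4, stone5, stone6, stone7, stone8 only 2 to 5 are there at a start; the rules pass over those that are not, and their reading is None.
At some moment in a run one of stone4, stone5, stone6, stone7, stone8 may be knocked a few centimetres aside while the robot is not near it.
It also fails if it takes over 210 s, if anything falls off the work surface, if the arm or the gripper's body presses on something with over 40 N, if the wrist force passes 120 N, or if a joint passes its speed limit or range.

## Robot

A 6-joint arm with a two-finger parallel gripper is mounted at the origin on the work surface. World frame = base frame: x ahead of the robot, y to its left, z up, the work surface at z = 0. Lengths are in m, angles in rad, forces in N, time in s.
With the tool pointing down it reaches from about 0.25 to 0.85 m from the base axis. Payload 12.5 kg.
Tool frame: the origin (TCP) lies at the very end of the fingers, on their centre line; the grasp point (between the pads) lies behind it (pinch_z is the z of the grasp point in the tool frame, in m); z points along the fingers, y is the line along which they close (so a half turn about z gives the same grasp; the last joint's range is limited). The gripper opens to 93 mm and grips with 3 to 60 N. Pads are 15 mm wide; open, the fingers measure 128 mm over their backs; the gripper's body (75 mm by 188 mm) begins 65 mm behind the grasp point.
Start: joints at [-1.329, 0.351, 1.652, -0, 1.139, -0.085], TCP at [0.177, -0.521, 0.184] pointing down, gripper open.
Joint ranges: [-2.75, 2.75], [-0.79, 2.1], [0.01, 2.65], [-1.57, 4.71], [0.07, 3.14], [-2.87, 2.87]. Speed limits (rad/s): [2.22, 2.22, 2.79, 3.14, 3.14, 3.14].

## Interface

Orientations are given as [roll, pitch, yaw] about the fixed x, y, z axes, in that order (R = Rz(yaw) Ry(pitch) Rx(roll)).
In Python, from station import * gives the robot as it stands. The module is installed in compiled form; this text tells all that it offers.
- The arm moves only by the tool play_rows, never from a script. Its argument "moves" is one flat list of numbers, 6 for each row, row after row: the shift along the tool's x, y, z in mm, then the turn, a rotation vector about the tool's x, y, z in rad. A call has 1 to 10 rows; each row shifts and turns the commanded pose from where the row before left it, along the tool's axes as they then stand; what a row does not reach is not made up. A row lasts 1/10 s, in which the tool goes at most 50 mm and 8.59 degrees, less where a joint would pass 70% of its speed; a pose out of reach is approached as far as the arm can. A call with a gripper value outside its range is refused whole. "jaw" is the closure, from 0 (fully open) to 1 (shut), set as the call begins (left out, the last holds). The fingers move at their own pace and stop on an object; "newtons" is the grip in N (left out, the last holds). Time passes only in rows, so rows that do not move let the fingers close. It gives the time, the measured TCP pose, the force, the opening and the grip force at its end, in the units of the state.
- read_state(): the state, without advancing time (a new reading comes with each control period).
- camera(name): name is "side" or "top" or "wrist"; returns a dict with "pixels" (400x640x3 uint8, red, green, blue), "vfov" (degrees; the focal length in pixels is half the picture's height over the tangent of half this angle, whatever the lens; pixels are square), "cx", "cy" (the principal point, pixels), "R" (3x3) and "t" (3): a world point X has camera coordinates R X + t. Camera axes: x right, y down, z forward; pixel columns grow to the right and rows downward; lengths in m; the calibration is good to about 2 mm. A picture is of the moment at which its call begins. There is no depth.
- job_done(): hands the job in; it is judged then, once.
The state is a dict: "time_s": time; "q": joint angles; "dq": joint speeds; "tau": joint torques, N m; "position": TCP position; "tool_rot": TCP orientation; "ft_force": force on the tool from outside, world axes, zero at the start; "torque": the same for the moment, N m; "opening": opening from 0.0 (shut) to 1.0 (fully open); "grip_force": force on a finger pad.
Only numpy, scipy, OpenCV 4.12 (cv2) and the standard library are available. Lean on these libraries where they do the work, as an engineer would, in place of code of your own. Each camera call takes 0.05 s, during which the arm holds its last target. There are 200 camera calls.

## Working session

There is one attempt and no reset: what is moved stays moved. The work goes in short steps, Python scripts to look and compute and a tool call to move; the robot and the scene stay as the last step left them, time stands still between calls to the robot, and variables do not carry over. Pictures are saved under pics/ and viewed, at most 14 in all, crops included, and the job is handed in when it is done.

Besides the shell and the picture viewer there is one more tool, called after ">>>" in YAML: its name, and indented under it one key for each argument. play_rows: Moves the arm, as the interface text tells. Its arguments: {"type":"object","properties":{"moves":{"type":"array","items":{"type":"number"}},"jaw":{"type":"number"},"newtons":{"type":"number"}},"required":["moves"]}

```bash
mkdir -p pics
cat > h.py <<'E'
from station import *
import numpy as np, cv2
from scipy.spatial.transform import Rotation as Ro
def cam(n,save=None):
    c=camera(n)
    if save: cv2.imwrite('pics/'+save,cv2.cvtColor(c['pixels'],cv2.COLOR_RGB2BGR))
    return c
def K(c):
    f=200/np.tan(np.radians(c['vfov'])/2); return f
def ray(c,u,v):
    R=np.array(c['R']);t=np.array(c['t']);f=K(c)
    d=R.T@np.array([(u-c['cx'])/f,(v-c['cy'])/f,1]);o=-R.T@t
    return o,d
def onz(c,u,v,z):
    o,d=ray(c,u,v); return o+d*(z-o[2])/d[2]
def proj(c,X):
    p=np.array(c['R'])@np.array(X)+np.array(c['t']); return K(c)*p[:2]/p[2]+[c['cx'],c['cy']]
E
python3 - <<'E'
from h import *
s=read_state()
for k in s: print(k,s[k])
for n in ['side','top','wrist']:
    c=cam(n,n+'0.png'); R=np.array(c['R']); print(n,c['vfov'],c['cx'],c['cy'],-R.T@np.array(c['t']),R.round(3).tolist())
try: print(pinch_z)
except Exception as e: print(e)
E
```

```text
time_s 0.0
q [-1.32862229e+00  3.51227620e-01  1.65240047e+00  8.39123508e-06
  1.13913248e+00 -8.45939978e-02]
dq [-4.32497058e-04 -1.69984633e-03  7.47504990e-05  2.06867114e-04
  2.82557442e-04 -5.57440007e-04]
tau [-1.83057677e-03 -4.97325003e+01 -2.85254574e+01  6.98271627e-02
  2.57325073e-02 -7.11170378e-05]
position [ 0.17647851 -0.5205134   0.18301516]
tool_rot [-3.14042955e+00 -1.06271375e-04  3.26764458e-01]
ft_force [-0.15588347 -1.06500221 -0.23951604]
torque [-0.00898622 -0.00658466 -0.04623997]
grip_force 0.0
opening 1.0015764667766647
side 51.595984451593715 323.1873250471901 197.12351174638403 [0.25077207 0.84150727 0.82619212] [[-0.934, -0.358, -0.019], [-0.205, 0.578, -0.79], [0.293, -0.733, -0.613]]
top 46.786494138984004 319.40194636750584 211.6688070929645 [0.47073692 0.01432602 1.35932112] [[-0.013, -1.0, 0.01], [-0.995, 0.012, -0.102], [0.102, -0.011, -0.995]]
wrist 59.441106333603436 321.3666014236164 198.0110454323328 [ 0.2464337  -0.49662863  0.38392607] [[0.322, -0.947, -0.001], [-0.913, -0.311, 0.265], [-0.251, -0.084, -0.964]]
-0.0188
```

View pics/top0.png

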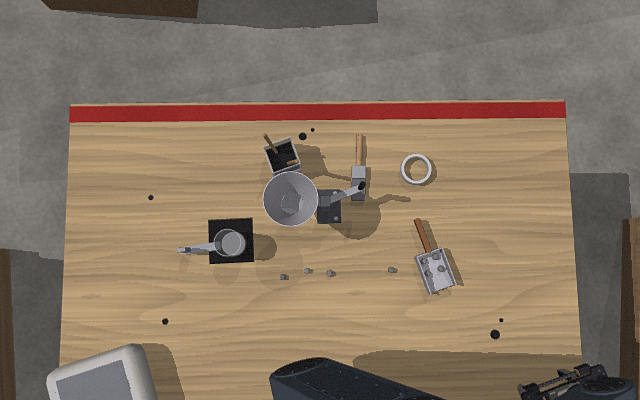

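View pics/side0.png

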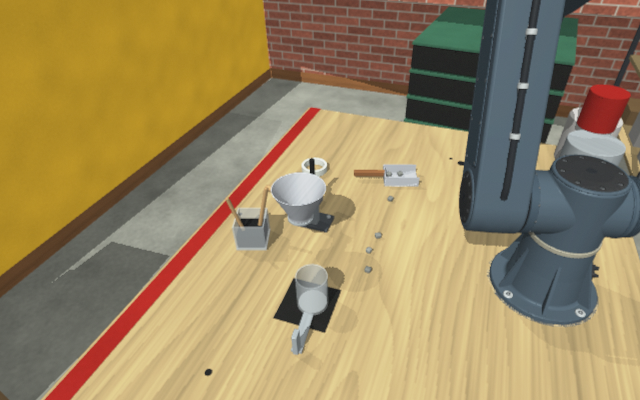

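Run:
```python
from h import *
im=cv2.imread('pics/top0.png')[120:310,165:465]
cv2.imwrite('pics/topc.png',cv2.resize(im,(800,507),interpolation=cv2.INTER_CUBIC))
```

```text
(no output)
```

View pics/topc.png

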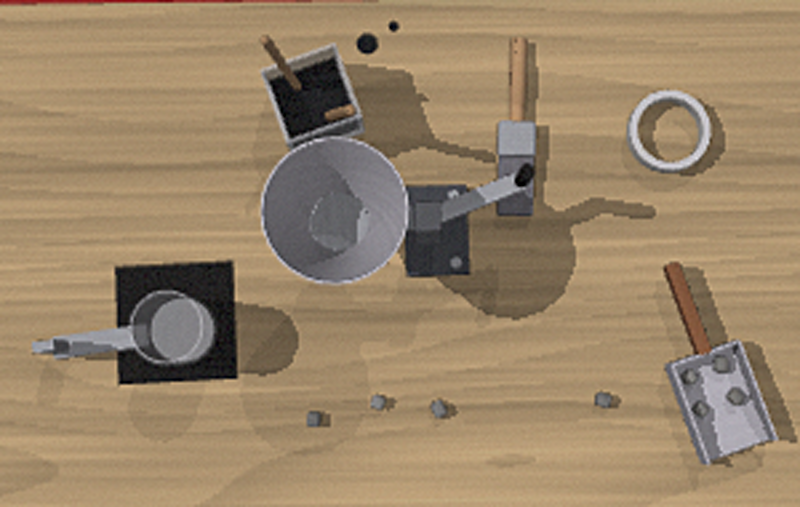

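Run:
```python
from h import *
c=camera('top')
P=lambda u,v,z:(onz(c,165+u/2.6667,120+v/2.6667,z)*1000).round(0)
for n,u,v,z in [('jarrim',172,327,.097),('jarbot',183,329,.003),('tabtop a',32,348,.066),('tabtop b',54,349,.066),('funrim',334,210,.2),('throat',340,220,.107),('levtop',527,168,.165),('levbase',516,184,.106),('postblk',427,215,.2),('mat1',116,267,0),('mat2',233,262,0),('mat3',238,378,0),('mat4',119,384,0),
 ('s',315,419,.007),('s',379,402,.007),('s',440,409,.007),('s',603,400,.007),
 ('sc_bl',667,366,.035),('sc_br',741,342,.035),('sc_fl',708,463,.013),('sc_fr',775,437,.013),('h_end',673,265,.036),('h_st',703,351,.036)]:
    print(n,P(u,v,z))
```

```text
jarrim [519. 246.  97.]
jarbot [520. 252.   3.]
tabtop a [500. 398.  66.]
tabtop b [498. 375.  66.]
funrim [624.  75. 200.]
throat [625.  74. 107.]
levtop [ 668. -113.  165.]
levbase [ 661. -107.  106.]
postblk [618. -13. 200.]
mat1 [589. 326.   0.]
mat2 [593. 197.   0.]
mat3 [466. 192.   0.]
mat4 [461. 322.   0.]
s [420. 107.   7.]
s [438.  37.   7.]
s [429. -29.   7.]
s [ 437. -207.    7.]
sc_bl [ 473. -272.   35.]
sc_br [ 498. -352.   35.]
sc_fl [ 368. -317.   13.]
sc_fr [ 395. -391.   13.]
h_end [ 581. -282.   36.]
h_st [ 488. -311.   36.]
```

View pics/wrist0.png

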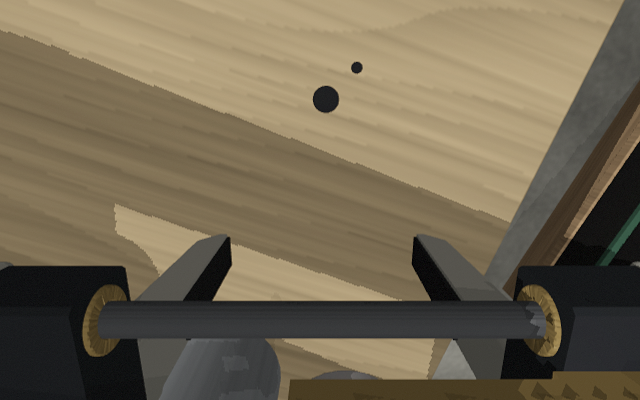

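```bash
cat >> h.py <<'E'
def T(p,R):
    M=np.eye(4);M[:3,:3]=R;M[:3,3]=p;return M
def cur():
    s=read_state(); return T(s['position'],Ro.from_euler('xyz',s['tool_rot']).as_matrix())
def down(yaw,tilt=0): # tilt: turn about tool y
    return Ro.from_euler('xyz',[np.pi,0,yaw]).as_matrix()@Ro.from_rotvec([0,tilt,0]).as_matrix()
def plan(steps,A=None):
    "steps: (pos mm or None, R or None, rows[, split])  prints constant row for each"
    A=cur() if A is None else A
    for p,R,n in steps:
        B=A.copy()
        if p is not None:B[:3,3]=np.array(p)/1000
        if R is not None:B[:3,:3]=R
        D=np.linalg.inv(A)@B
        w=Ro.from_matrix(D[:3,:3]).as_rotvec()
        if np.linalg.norm(w)<1e-6: d=D[:3,3]/n
        else: # constant-twist
            from scipy.linalg import logm,expm
            E=expm(np.real(logm(D))/n); d=E[:3,3]; w=Ro.from_matrix(E[:3,:3]).as_rotvec()*n
        print(n,'x',[round(float(v),1)+0 for v in d*1000]+[round(float(v),4)+0 for v in w/n]); A=B
E
python3 - <<'E'
from h import *
plan([(None,down(1.72),10),([499,382,130],None,24)])
E
```

```text
10 x [0.0, 0.0, 0.0, -0.0001, -0.0001, -0.1393]
24 x [35.2, 18.9, 2.2, 0.0, 0.0, 0.0]
```

>>> play_rows:
  moves: [0,0,0,0,0,-0.139,0,0,0,0,0,-0.139,0,0,0,0,0,-0.139,0,0,0,0,0,-0.139,0,0,0,0,0,-0.139,0,0,0,0,0,-0.139,0,0,0,0,0,-0.139,0,0,0,0,0,-0.139,0,0,0,0,0,-0.139,0,0,0,0,0,-0.139]
  jaw: 0.3

```text
time_s: 1.2
position: [0.1766, -0.5207, 0.1833]
tool_rot: [-3.142, -0.0, 1.723]
ft_force: [-1.2, -0.3, -0.8]
opening: 0.701
grip_force: 0.0
```

>>> play_rows:
  moves: [35,19,2,0,0,0,35,19,2,0,0,0,35,19,2,0,0,0,35,19,2,0,0,0,35,19,2,0,0,0,35,19,2,0,0,0,35,19,2,0,0,0,35,19,2,0,0,0]

```text
time_s: 2.0
position: [0.2864, -0.2203, 0.1675]
tool_rot: [3.141, 0.0, 1.716]
ft_force: [1.0, -0.9, -0.1]
opening: 0.7
grip_force: 0.0
```

>>> play_rows:
  moves: [35,19,2,0,0,0,35,19,2,0,0,0,35,19,2,0,0,0,35,19,2,0,0,0,35,19,2,0,0,0,35,19,2,0,0,0,35,19,2,0,0,0,35,19,2,0,0,0]

```text
time_s: 2.8
position: [0.3962, 0.0792, 0.1515]
tool_rot: [3.141, 0.0, 1.717]
ft_force: [0.5, -0.7, -0.8]
opening: 0.701
grip_force: 0.0
```

>>> play_rows:
  moves: [35,19,2,0,0,0,35,19,2,0,0,0,35,19,2,0,0,0,35,19,2,0,0,0,35,19,2,0,0,0,35,19,2,0,0,0,35,19,2,0,0,0,35,19,2,0,0,0]

```text
time_s: 3.6
position: [0.5057, 0.3782, 0.1352]
tool_rot: [-3.141, 0.0, 1.717]
ft_force: [0.3, -1.2, 0.6]
opening: 0.7
grip_force: 0.0
```

Run:
```python
from h import *
s=read_state();print(s['time_s'],s['position'],s['tool_rot'],s['q'])
c=cam('wrist','w1.png')
# where tip & tab should be
A=cur()
print(proj(c,A[:3,3]),proj(c,[.4995,.382,.066]),proj(c,[.5195,.247,.097]))
plan([([499.5,383,28],down(1.72),8)])
```

```text
3.6 [0.50573812 0.37815193 0.13520909] [-3.14131505e+00  1.48538716e-04  1.71700385e+00] [ 5.68349946e-01  5.46769802e-01  1.47406264e+00 -2.41633129e-05
  1.12107430e+00  4.22152946e-01]
[323.4451416 221.1464162] [313.77289733 191.99321038] [313.9326879 363.9083073]
8 x [0.2, -0.9, 13.3, 0.0001, -0.0002, -0.0002]
```

View pics/w1.png

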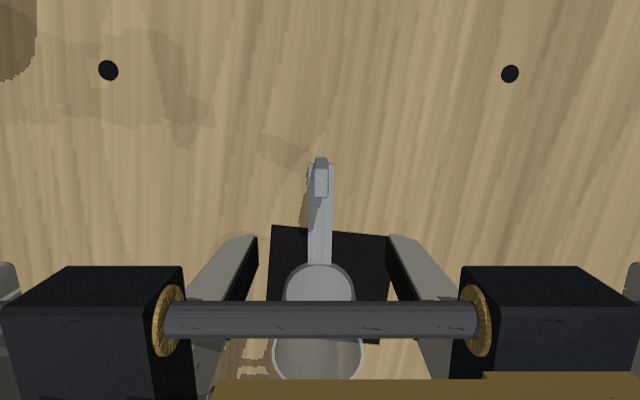

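Run:
```python
from h import *
c=camera('wrist')
print(onz(c,321,166,.066),onz(c,321.5,197,.066),onz(c,320,262,.097), onz(c,319,240,.0045))
```

```text
[0.50320053 0.40808361 0.066     ] [0.50729016 0.38341247 0.066     ] [0.51229851 0.34201872 0.097     ] [0.51406248 0.32197046 0.0045    ]
```

```bash
python3 - <<'E'
from h import *
c=camera('wrist');ct=camera('top');cs=camera('side')
for q in [(272,225,0),(391,237,0),(320,262,.002)]: print(onz(c,*q))
print(proj(c,[.461,.322,0]),proj(c,[.589,.326,0]))
print((proj(ct,[.505,.396,.066])-[165,120])*2.6667,(proj(ct,[.505,.396,.0])-[165,120])*2.6667, proj(cs,[.505,.396,.066]),proj(cs,[.499,.384,.066]))
E
python3 -c "
import cv2;i=cv2.imread('pics/side0.png')[250:360,260:350];j=cv2.imread('pics/top0.png')[225:275,170:260]
import numpy as np
a=cv2.resize(i,None,fx=4,fy=4,interpolation=2);b=cv2.resize(j,None,fx=4,fy=4,interpolation=2);b=cv2.copyMakeBorder(b,0,a.shape[0]-b.shape[0],0,0,0)
cv2.imwrite('pics/cmp.png',np.hstack([a,b]))"
```

```text
[0.46386195 0.32651571 0.        ]
[0.58585273 0.3316743  0.        ]
[0.51792587 0.29417571 0.002     ]
[268.70499591 228.74889881] [392.89227992 242.52257172]
[ 33.60504278 342.95673181] [ 51.3991722  344.33660135] [292.89246872 335.56621442] [297.81697866 331.75237195]
```

View pics/cmp.png

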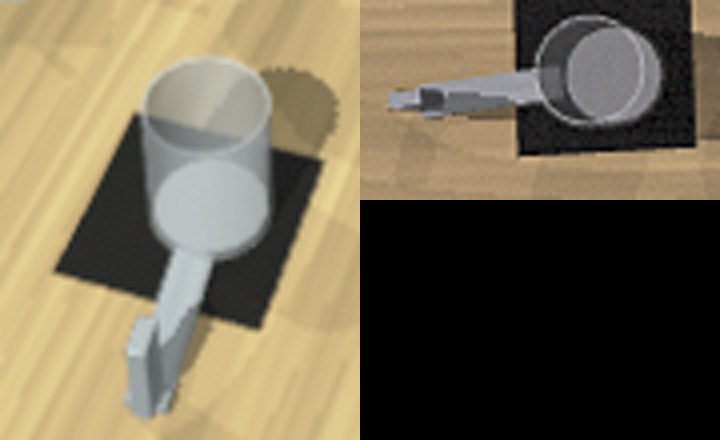

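Run:
```python
from h import *
plan([([502,388,135],down(1.70),2),([502,388,27],None,8)])
```

```text
2 x [6.2, -0.7, 0.1, -0.0005, 0.0003, 0.0085]
8 x [0.0, 0.0, 13.5, 0.0, 0.0, 0.0]
```

>>> play_rows:
  moves: [6,-1,0,0,0,0.008,6,-1,0,0,0,0.008,0,0,13.5,0,0,0,0,0,13.5,0,0,0,0,0,13.5,0,0,0,0,0,13.5,0,0,0,0,0,13.5,0,0,0,0,0,13.5,0,0,0,0,0,13.5,0,0,0,0,0,13.5,0,0,0]
  jaw: 0.5

```text
time_s: 4.85
position: [0.5018, 0.3881, 0.0263]
tool_rot: [-3.142, 0.0, 1.701]
ft_force: [-0.3, 0.2, -0.0]
opening: 0.498
grip_force: 0.0
```

>>> play_rows:
  moves: [0,0,0,0,0,0,0,0,0,0,0,0,0,0,0,0,0,0,0,0,0,0,0,0,0,0,0,0,0,0,0,0,0,0,0,0,0,0,0,0,0,0,0,0,0,0,0,0]
  jaw: 1
  newtons: 25

```text
time_s: 5.65
position: [0.5021, 0.3884, 0.0278]
tool_rot: [3.141, -0.001, 1.701]
ft_force: [1.0, 2.5, 1.6]
opening: 0.122
grip_force: 25.0
```

Run:
```python
from h import *
s=read_state();print(s['opening'],s['grip_force'],s['ft_force'])
ct=cam('top','t2.png');im=cv2.imread('pics/t2.png')[215:275,165:255];cv2.imwrite('pics/t2c.png',cv2.resize(im,None,fx=6,fy=6,interpolation=2))
p=np.array(s['position'])*1000
print(p,[proj(ct,x) for x in ([.5195,.247,.097],[.5195,.25,.003])])
for d in [(105,-172)]:
    plan([(p+[d[0],d[1],0],None,25)])
```

```text
0.12224028524878744 25.00261902809143 [0.99380747 2.47993827 1.62712659]
[502.06291016 388.43140759  27.82317818] [array([229.26283297, 242.32553813]), array([234.1637952 , 243.50956414])]
25 x [-7.4, 3.3, 0.0, 0.0, 0.0, 0.0]
```

View pics/t2c.png

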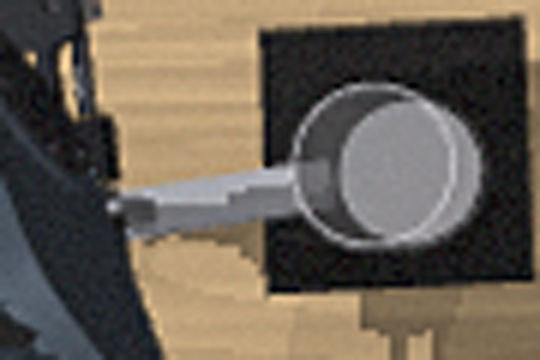

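Run:
```python
from h import *
p=cur()[:3,3]*1000
plan([(p+[105,-176.5,0],None,30)])
```

```text
30 x [-6.3, 2.7, 0.0, 0.0, 0.0, 0.0]
```

>>> play_rows:
  moves: [-3.3,1.7,0,0,0,0,-6.3,2.7,0,0,0,0,-6.3,2.7,0,0,0,0,-6.3,2.7,0,0,0,0,-6.3,2.7,0,0,0,0,-6.3,2.7,0,0,0,0,-6.3,2.7,0,0,0,0,-6.3,2.7,0,0,0,0,-6.3,2.7,0,0,0,0,-6.3,2.7,0,0,0,0]

```text
time_s: 6.7
position: [0.5357, 0.3315, 0.0275]
tool_rot: [-3.141, 0.0, 1.701]
ft_force: [-2.1, 2.3, 2.1]
opening: 0.122
grip_force: 25.1
```

>>> play_rows:
  moves: [-6.3,2.7,0,0,0,0,-6.3,2.7,0,0,0,0,-6.3,2.7,0,0,0,0,-6.3,2.7,0,0,0,0,-6.3,2.7,0,0,0,0,-6.3,2.7,0,0,0,0,-6.3,2.7,0,0,0,0,-6.3,2.7,0,0,0,0,-6.3,2.7,0,0,0,0,-6.3,2.7,0,0,0,0]

```text
time_s: 7.7
position: [0.5706, 0.2725, 0.0275]
tool_rot: [-3.142, 0.0, 1.701]
ft_force: [-0.6, 3.9, 2.5]
opening: 0.12
grip_force: 25.1
```

>>> play_rows:
  moves: [-6.3,2.7,0,0,0,0,-6.3,2.7,0,0,0,0,-6.3,2.7,0,0,0,0,-6.3,2.7,0,0,0,0,-6.3,2.7,0,0,0,0,-6.3,2.7,0,0,0,0,-6.3,2.7,0,0,0,0,-6.3,2.7,0,0,0,0,-6.3,2.7,0,0,0,0,-6,2.7,0,0,0,0]

```text
time_s: 8.7
position: [0.6055, 0.2139, 0.0275]
tool_rot: [-3.141, -0.0, 1.701]
ft_force: [-2.0, 2.9, 1.4]
opening: 0.118
grip_force: 25.1
```

>>> play_rows:
  moves: [-2,1,0,0,0,0,0,0,0,0,0,0]

```text
time_s: 8.9
position: [0.6066, 0.2118, 0.0273]
tool_rot: [-3.141, 0.001, 1.701]
ft_force: [-0.0, -0.7, -0.1]
opening: 0.121
grip_force: 25.0
```

Run:
```python
from h import *
c=cam('side','s2.png');cam('top','t3.png')
a=cv2.imread('pics/s2.png')[140:330,220:400]
b=cv2.imread('pics/t3.png')[160:270,200:360]
a=cv2.resize(a,None,fx=2.4,fy=2.4,interpolation=2);b=cv2.resize(b,None,fx=2.2,fy=2.2,interpolation=2)
b=cv2.copyMakeBorder(b,0,a.shape[0]-b.shape[0],0,0,0)
cv2.imwrite('pics/c3.png',np.hstack([a,b]))
for z in (0.003,.097): print((proj(c,[.6245,.0745,z])-[220,140])*2.4)
print(read_state()['position'],read_state()['tool_rot'])
```

```text
[197.96555323 246.3902019 ]
[193.81860006 186.1830039 ]
[0.60634386 0.21201052 0.02719083] [-3.14103936e+00  8.15142157e-04  1.70093416e+00]
```

View pics/c3.png

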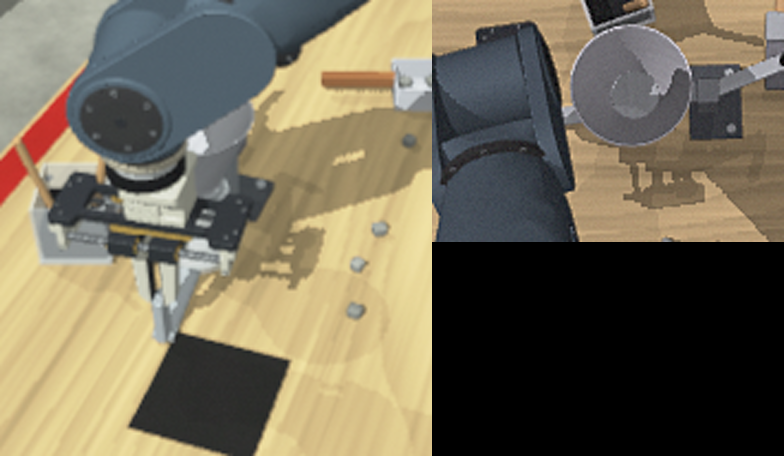

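>>> play_rows:
  moves: [0,0,0,0,0,0,0,0,0,0,0,0,0,0,0,0,0,0]
  jaw: 0.6

```text
time_s: 9.3
position: [0.6065, 0.2127, 0.0276]
tool_rot: [3.141, -0.0, 1.701]
ft_force: [0.4, -0.2, 0.8]
opening: 0.334
grip_force: 0.0
```

>>> play_rows:
  moves: [0,0,-10,0,0,0,0,0,-15,0,0,0,0,0,-15,0,0,0,0,0,-15,0,0,0,0,0,-15,0,0,0,0,0,-15,0,0,0,0,0,-10,0,0,0,0,0,0,0,0,0]

```text
time_s: 10.1
position: [0.6072, 0.2127, 0.1243]
tool_rot: [3.139, -0.0, 1.701]
ft_force: [0.3, -0.6, 0.0]
opening: 0.404
grip_force: 0.0
```

Run:
```python
from h import *
c=camera('top')
P=lambda u,v,z:onz(c,165+u/2.6667,120+v/2.6667,z)*1000
O=np.array([447,-330]);a=.34;R=np.array([[np.cos(a),-np.sin(a)],[np.sin(a),np.cos(a)]])
for n,u,v,z in [('s',690,377,.01),('s',722,364,.01),('s',701,409,.01),('s',737,396,.01),('bl',667,366,.035),('br',741,342,.035),('fl',708,463,.013),('fr',775,437,.013),('he',673,265,.036)]: print(n,(R.T@(P(u,v,z)[:2]-O)).round())
im=cv2.cvtColor(c['pixels'],cv2.COLOR_RGB2HSV)[250:300,265:410]
m=((im[...,1]<70)&(im[...,2]<190)).astype(np.uint8)
n,l,st,ce=cv2.connectedComponentsWithStats(m)
for s,q in zip(st[1:],ce[1:]):
    if s[4]>8: print(s[4],(onz(c,q[0]+265,q[1]+250,.007)*1000).round())
A=cur();print(A[:3,3])
plan([(None,down(.34),10),([420,107,80],None,10),([420,107,3],None,6)])
```

```text
s [22. 22.]
s [ 23. -16.]
s [-14.  23.]
s [-15. -19.]
bl [44. 46.]
br [ 40. -38.]
fl [-70.  38.]
fr [-70. -40.]
he [143.   1.]
33 [ 439. -206.    7.]
26 [439.  40.   7.]
31 [430. -26.   7.]
28 [422. 110.   7.]
62 [378. 154.   7.]
[0.60669954 0.21254239 0.1230918 ]
10 x [0.0, 0.0, 0.0, 0.0001, -0.0001, 0.1361]
10 x [-21.1, 3.7, 4.3, 0.0, 0.0, 0.0]
6 x [0.0, 0.0, 12.8, 0.0, 0.0, 0.0]
```

Run:
```python
from h import *
plan([([480,212,150],None,5),([421,109,70],down(.34),10),([421,109,3],None,5)])
```

```text
5 x [3.2, -25.1, -5.4, 0.0, 0.0, 0.0]
10 x [-12.8, -0.5, 8.0, 0.0001, -0.0001, 0.1361]
5 x [0.0, 0.0, 13.4, 0.0, 0.0, 0.0]
```

>>> play_rows:
  moves: [3,-25,-5.5,0,0,0,3,-25,-5.5,0,0,0,3,-25,-5.5,0,0,0,3,-25,-5.5,0,0,0,3,-25,-5.5,0,0,0]

```text
time_s: 10.65
position: [0.4791, 0.2109, 0.1494]
tool_rot: [-3.14, 0.0, 1.701]
ft_force: [-0.2, 0.8, -0.1]
opening: 0.4
grip_force: 0.0
```

>>> play_rows:
  moves: [-12.8,-0.5,8,0,0,0.136,-12.8,-0.5,8,0,0,0.136,-12.8,-0.5,8,0,0,0.136,-12.8,-0.5,8,0,0,0.136,-12.8,-0.5,8,0,0,0.136,-12.8,-0.5,8,0,0,0.136,-12.8,-0.5,8,0,0,0.136,-12.8,-0.5,8,0,0,0.136,-12.8,-0.5,8,0,0,0.136,-12.8,-0.5,8,0,0,0.136]

```text
time_s: 11.65
position: [0.4207, 0.1079, 0.0691]
tool_rot: [-3.141, 0.001, 0.335]
ft_force: [-0.3, -0.9, 0.4]
opening: 0.403
grip_force: 0.0
```

>>> play_rows:
  moves: [0,0,0,0,0,0,0,0,0,0,0,0]
  newtons: 15

```text
time_s: 11.85
position: [0.4218, 0.1084, 0.07]
tool_rot: [-3.142, 0.0, 0.345]
ft_force: [-0.1, -0.5, -0.2]
opening: 0.403
grip_force: 0.0
```

```bash
cat > st.py <<'E'
from h import *
def stones():
    c=camera('top')
    im=cv2.cvtColor(c['pixels'],cv2.COLOR_RGB2HSV)[245:310,225:412]
    m=((im[...,1]<70)&(im[...,2]<190)).astype(np.uint8)
    n,l,st,ce=cv2.connectedComponentsWithStats(m)
    return [(s[4],(onz(c,q[0]+225,q[1]+245,.007)*1000).round()[:2]) for s,q in zip(st[1:],ce[1:]) if s[4]>8]
E
python3 - <<'E'
from h import *
from st import stones
s=read_state();print(s['position'],s['tool_rot'],stones())
c=cam('side','s4.png');cv2.imwrite('pics/s4c.png',cv2.resize(cv2.imread('pics/s4.png')[150:330,230:430],None,fx=3,fy=3,interpolation=2))
print([((proj(c,[.624,.0746,z])-[230,150])*3).round() for z in (.003,.097,.107)])
plan([([422,109,70],down(.34),2),([422,109,3],None,5)])
E
```

```text
[0.42182254 0.10843694 0.06999617] [-3.14153327e+00  3.03476311e-04  3.44602755e-01] [(np.int32(460), array([492., 237.])), (np.int32(3112), array([402., 131.])), (np.int32(31), array([ 438., -206.])), (np.int32(32), array([431., -26.]))]
[array([218., 278.]), array([213., 203.]), array([212., 194.])]
2 x [-0.1, -0.2, 0.2, 0.0001, -0.0004, 0.002]
5 x [0.0, 0.0, 13.4, 0.0, 0.0, 0.0]
```

View pics/s4c.png

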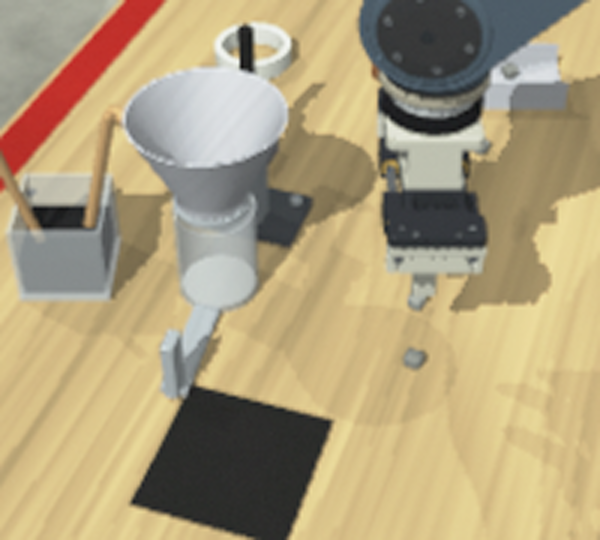

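>>> play_rows:
  moves: [0,0,13.4,0,0,0,0,0,13.4,0,0,0,0,0,13.4,0,0,0,0,0,13.4,0,0,0,0,0,13.4,0,0,0]

```text
time_s: 12.45
position: [0.4224, 0.1087, 0.0027]
tool_rot: [3.141, -0.001, 0.343]
ft_force: [-0.3, -0.1, 0.5]
opening: 0.403
grip_force: 0.0
```

>>> play_rows:
  moves: [0,0,0,0,0,0,0,0,0,0,0,0,0,0,0,0,0,0,0,0,0,0,0,0,0,0,0,0,0,0,0,0,0,0,0,0]
  jaw: 1
  newtons: 15

```text
time_s: 13.05
position: [0.4218, 0.1084, 0.0033]
tool_rot: [3.142, -0.0, 0.341]
ft_force: [-0.4, -0.2, 0.5]
opening: 0.009
grip_force: 0.0
```

Run:
```python
from h import *
s=read_state();print(s['position'],s['tool_rot'],s['opening'],s['ft_force'])
O=np.array([447,-330]);a=.34;R=np.array([[np.cos(a),-np.sin(a)],[np.sin(a),np.cos(a)]])
W=lambda x,y:O+R@[x,y]
d=[W(-32,2),W(4,2),W(5,-2),W(24,3)]
print(d)
def seq(st,dr): 
    p=[st[0],st[1]]
    plan([([*p,80],None,4),([*dr,80],None,15),([*dr,40],None,3)],T([p[0]/1000,p[1]/1000,.003],down(.345)))
def back(dr,st):
    plan([([*dr,80],None,3),([*st,80],None,15),([*st,3],None,6)],T([dr[0]/1000,dr[1]/1000,.040],down(.345)))
seq(cur()[:2,3]*1000,d[1]); back(d[1],[438,-206])
```

```text
[0.42176011 0.10839482 0.00330089] [ 3.14151668e+00 -4.82140944e-04  3.40857491e-01] 0.008603001512523203 [-0.3805787  -0.18343411  0.46417858]
[array([ 416.16487652, -338.78607762]), array([ 450.10404448, -326.7805423 ]), array([ 452.38074751, -330.21807387]), array([ 468.6256507 , -319.16804579])]
4 x [0.0, 0.0, -19.3, 0.0, 0.0, 0.0]
15 x [-8.0, 27.9, 0.0, 0.0, 0.0, 0.0]
3 x [0.0, 0.0, 13.3, 0.0, 0.0, 0.0]
3 x [0.0, 0.0, -13.3, 0.0, 0.0, 0.0]
15 x [2.0, -7.9, 0.0, 0.0, 0.0, 0.0]
6 x [0.0, 0.0, 12.8, 0.0, 0.0, 0.0]
```

>>> play_rows:
  moves: [0,0,-20,0,0,0,0,0,-20,0,0,0,0,0,-20,0,0,0,0,0,-20,0,0,0,0,0,-20,0,0,0,0,0,0,0,0,0]
  jaw: 0.4

```text
time_s: 13.65
position: [0.4229, 0.1086, 0.1051]
tool_rot: [3.141, -0.004, 0.341]
ft_force: [0.4, 0.0, 0.1]
opening: 0.475
grip_force: 0.0
```

Run:
```python
from h import *
cs=camera('side')
print('side est A before',onz(cs,230+414/3,150+358/3,.007),'B',onz(cs,230+421/3,150+297/3,.007))
w=cam('wrist','w5.png');cam('side','s5.png')
print(proj(w,[.422,.108,.007]), proj(w,[.438,.04,.007]))
def blobs(c,lo,hi):
    im=cv2.cvtColor(c['pixels'],cv2.COLOR_RGB2HSV)
    m=((im[...,1]<60)&(im[...,2]<200)).astype(np.uint8)
    n,l,st,ce=cv2.connectedComponentsWithStats(m)
    return [(s[4],q.round(),(onz(c,*q,.007)*1000).round()[:2]) for s,q in zip(st[1:],ce[1:]) if lo<s[4]<hi]
print('side',[b for b in blobs(cs,15,200)])
print('wrist',blobs(w,100,2000))
a=cv2.imread('pics/s5.png')[170:330,300:460];b=cv2.imread('pics/w5.png')
cv2.imwrite('pics/c5.png',np.hstack([cv2.resize(a,(400,400),interpolation=2),b[:,120:520]]))
```

```text
side est A before [0.42090135 0.11179249 0.007     ] B [0.43565287 0.03738996 0.007     ]
[322.18324415 189.98237599] [400.96395098 198.48988349]
side [(np.int32(17), array([332.,   5.]), array([ 1473., -2511.])), (np.int32(27), array([385.,   6.]), array([ 1059., -2584.])), (np.int32(41), array([421.,   3.]), array([  809., -2758.])), (np.int32(156), array([464.,   7.]), array([  474., -2735.])), (np.int32(19), array([346.,   9.]), array([ 1325., -2404.])), (np.int32(47), array([425.,  21.]), array([  688., -2254.])), (np.int32(16), array([532.,  15.]), array([  -11., -2645.])), (np.int32(28), array([536.,  20.]), array([  -30., -2516.])), (np.int32(16), array([518.,  23.]), array([   85., -2381.])), (np.int32(22), array([617.,  26.]), array([ -525., -2514.])), (np.int32(17), array([371.,  32.]), array([  980., -1890.])), (np.int32(19), array([506.,  30.]), array([  153., -2189.])), (np.int32(27), array([547.,  40.]), array([  -86., -2061.])), (np.int32(50), array([481.,  51.]), array([  275., -1737.])), (np.int32(23), array([482.,  51.]), array([  270., -1738.])), (np.int32(40), ar
[... 544 characters left out ...]
), array([390., 198.]), array([ 439., -204.])), (np.int32(22), array([596., 212.]), array([-160., -344.])), (np.int32(31), array([368., 250.]), array([440.,  42.])), (np.int32(19), array([590., 251.]), array([-126., -158.])), (np.int32(20), array([493., 260.]), array([117., -33.])), (np.int32(36), array([368., 269.]), array([422., 111.])), (np.int32(29), array([490., 277.]), array([121.,  29.])), (np.int32(28), array([208., 372.]), array([657., 503.]))]
wrist [(np.int32(586), array([444.,   5.]), array([591.,  69.])), (np.int32(318), array([318., 188.]), array([423., 112.])), (np.int32(287), array([400., 195.]), array([440.,  42.])), (np.int32(375), array([513., 248.]), array([429., -75.]))]
```

View pics/c5.png

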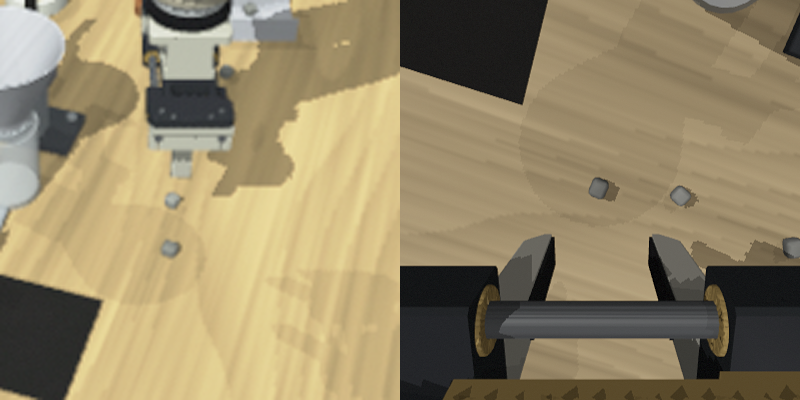

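Run:
```python
from h import *
w=camera('wrist');A=cur()
for o in (22,32.5):
  for z in (0,-10,-20,-30):
    print(o,z,[proj(w,(A@[x/1000,o/1000,z/1000,1])[:3]).round() for x in (-7.5,0,7.5)])
print(read_state()['opening'])
```

```text
22 0 [array([358., 239.]), array([358., 228.]), array([358., 216.])]
22 -10 [array([359., 246.]), array([360., 234.]), array([360., 222.])]
22 -20 [array([361., 253.]), array([362., 240.]), array([362., 228.])]
22 -30 [array([363., 261.]), array([364., 248.]), array([364., 234.])]
32.5 0 [array([375., 239.]), array([375., 228.]), array([376., 216.])]
32.5 -10 [array([377., 246.]), array([378., 234.]), array([378., 222.])]
32.5 -20 [array([380., 253.]), array([381., 240.]), array([381., 228.])]
32.5 -30 [array([383., 261.]), array([384., 248.]), array([384., 234.])]
0.5918938192898606
```

Run:
```python
from h import *
A=cur();s=camera('side');print(A[:3,3])
for z in (0,-20,-40): print(z,[((proj(s,(A@[x/1000,o/1000,z/1000,1])[:3])-[300,170])*2.5).round() for o in (-27,27) for x in (-8,8)])
i=cv2.imread('pics/s5.png')[195:260,345:400];cv2.imwrite('pics/f5.png',cv2.resize(i,None,fx=9,fy=9,interpolation=2))
print([((proj(s,(A@[0,o/1000,0,1])[:3])-[345,195])*9).round() for o in (-27,27)])
```

```text
[0.42106583 0.10828281 0.10220973]
0 [array([185., 200.]), array([169., 200.]), array([182., 162.]), array([166., 162.])]
-20 [array([186., 185.]), array([170., 185.]), array([183., 148.]), array([167., 148.])]
-40 [array([188., 170.]), array([171., 170.]), array([184., 133.]), array([168., 133.])]
[array([233., 495.]), array([220., 359.])]
```

View pics/f5.png

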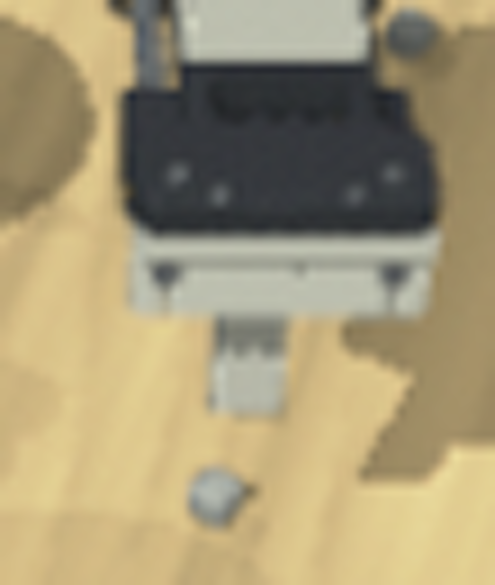

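>>> play_rows:
  moves: [1.5,-2,12,0,0,0,1.5,-1,12,0,0,0,0,0,14,0,0,0,0,0,14,0,0,0,0,0,14,0,0,0,0,0,14,0,0,0,0,0,10,0,0,0,0,0,10,0,0,0,0,0,3,0,0,0,0,0,3,0,0,0]

```text
time_s: 14.9
position: [0.4234, 0.1122, -0.0033]
tool_rot: [-3.142, 0.0, 0.341]
ft_force: [0.8, -0.5, -0.3]
opening: 0.602
grip_force: 0.0
```

>>> play_rows:
  moves: [0,0,2,0,0,0,0,0,2,0,0,0,0,0,2,0,0,0,0,0,2,0,0,0]

```text
time_s: 15.3
position: [0.4236, 0.1122, -0.0109]
tool_rot: [3.142, -0.0, 0.341]
ft_force: [-0.4, -0.5, -0.4]
opening: 0.603
grip_force: 0.0
```

>>> play_rows:
  moves: [0,0,2,0,0,0,0,0,2,0,0,0,0,0,1,0,0,0]

```text
time_s: 15.6
position: [0.4234, 0.1122, -0.0162]
tool_rot: [-3.142, 0.0, 0.341]
ft_force: [-0.5, -0.6, -0.5]
opening: 0.602
grip_force: 0.0
```

>>> play_rows:
  moves: [0,0,1,0,0,0,0,0,1,0,0,0,0,0,1,0,0,0,0,0,1,0,0,0,0,0,0,0,0,0]

```text
time_s: 16.1
position: [0.4233, 0.1122, -0.0201]
tool_rot: [-3.142, 0.0, 0.341]
ft_force: [-0.7, 0.9, -0.2]
opening: 0.606
grip_force: 0.0
```

>>> play_rows:
  moves: [0,0,0,0,0,0,0,0,0,0,0,0,0,0,0,0,0,0,0,0,0,0,0,0,0,0,0,0,0,0,0,0,0,0,0,0]
  jaw: 1
  newtons: 12

```text
time_s: 16.7
position: [0.4234, 0.1122, -0.02]
tool_rot: [-3.142, -0.0, 0.341]
ft_force: [-0.0, -0.5, -0.1]
opening: 0.133
grip_force: 0.0
```

Run:
```python
from h import *
s=read_state();print(s['position'],s['opening'],s['grip_force'],s['ft_force'])
c=cam('side','s6.png');i=cv2.imread('pics/s6.png')[215:290,335:400];cv2.imwrite('pics/f6.png',cv2.resize(i,None,fx=7,fy=7,interpolation=2))
```

```text
[ 0.42343039  0.112189   -0.01996341] 0.13270489964744925 0.0 [-0.03804864 -0.48930723 -0.05314099]
```

View pics/f6.png

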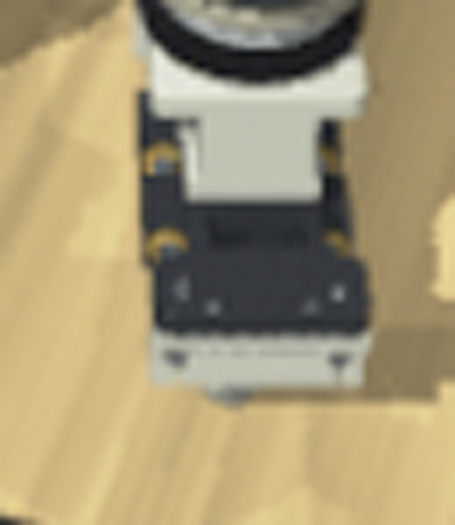

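>>> play_rows:
  moves: [0,0,0,0,0,0,0,0,0,0,0,0,0,0,0,0,0,0]

```text
time_s: 17.05
position: [0.4234, 0.1122, -0.02]
tool_rot: [-3.142, -0.0, 0.341]
ft_force: [0.1, -0.4, 0.0]
opening: 0.002
grip_force: 0.0
```

>>> play_rows:
  moves: [0,0,0,0,0,0,0,0,0,0,0,0,0,0,0,0,0,0,0,0,0,0,0,0,0,0,2,0,0,0,0,0,2,0,0,0,0,0,2,0,0,0,0,0,1,0,0,0,0,0,1,0,0,0]
  jaw: 0.6

```text
time_s: 17.95
position: [0.4234, 0.1122, -0.0281]
tool_rot: [-3.142, 0.0, 0.341]
ft_force: [-0.6, 0.4, 0.4]
opening: 0.397
grip_force: 0.0
```

>>> play_rows:
  moves: [0,0,1,0,0,0,0,0,1,0,0,0]

```text
time_s: 18.15
position: [0.4234, 0.1122, -0.03]
tool_rot: [-3.142, -0.0, 0.341]
ft_force: [-0.5, 0.2, 0.1]
opening: 0.4
grip_force: 0.0
```

>>> play_rows:
  moves: [0,0,0,0,0,0,0,0,0,0,0,0,0,0,0,0,0,0,0,0,0,0,0,0,0,0,0,0,0,0,0,0,0,0,0,0]
  jaw: 1

```text
time_s: 18.75
position: [0.4234, 0.1122, -0.0299]
tool_rot: [3.142, -0.0, 0.341]
ft_force: [-0.4, -0.2, -0.7]
opening: 0.202
grip_force: 12.0
```

```bash
cat > seq.py <<'E'
from h import *
O=np.array([447,-330]);a=.34;R=np.array([[np.cos(a),-np.sin(a)],[np.sin(a),np.cos(a)]])
W=lambda x,y:O+R@[x,y]
d=[W(-32,2),W(4,2),W(5,-2),W(24,3)]
def seq(p,dr,yaw=.341): 
    plan([([*p,45],None,4),([*dr,45],None,15),([*dr,3],None,3)],T([p[0]/1000,p[1]/1000,-.030],down(yaw)))
def back(dr,st,yaw=.341):
    plan([([*dr,45],None,3),([*st,45],None,15),([*st,-28],None,5)],T([dr[0]/1000,dr[1]/1000,.003],down(yaw)))
E
python3 - <<'E'
from seq import *
seq((423.4,112.2),d[1]); back(d[1],(439,-205.5)); seq((439,-205.5),d[3]);
E
```

```text
4 x [0.0, 0.0, -18.8, 0.0, 0.0, 0.0]
15 x [-8.1, 28.2, 0.0, 0.0, 0.0, 0.0]
3 x [0.0, 0.0, 14.0, 0.0, 0.0, 0.0]
3 x [0.0, 0.0, -14.0, 0.0, 0.0, 0.0]
15 x [2.0, -7.9, 0.0, 0.0, 0.0, 0.0]
5 x [0.0, 0.0, 14.6, 0.0, 0.0, 0.0]
4 x [0.0, 0.0, -18.8, 0.0, 0.0, 0.0]
15 x [-0.7, 7.8, 0.0, 0.0, 0.0, 0.0]
3 x [0.0, 0.0, 14.0, 0.0, 0.0, 0.0]
```

>>> play_rows:
  moves: [0,0,-18.8,0,0,0,0,0,-18.8,0,0,0,0,0,-18.8,0,0,0,0,0,-18.8,0,0,0,0,0,0,0,0,0]

```text
time_s: 19.25
position: [0.4247, 0.1124, 0.047]
tool_rot: [3.141, -0.004, 0.341]
ft_force: [-0.5, -0.5, -0.1]
opening: 0.202
grip_force: 12.0
```

>>> play_rows:
  moves: [-8.1,28.2,0,0,0,0,-8.1,28.2,0,0,0,0,-8.1,28.2,0,0,0,0,-8.1,28.2,0,0,0,0,-8.1,28.2,0,0,0,0,-8.1,28.2,0,0,0,0,-8.1,28.2,0,0,0,0,-8.1,28.2,0,0,0,0,-8.1,28.2,0,0,0,0,-8.1,28.2,0,0,0,0]

```text
time_s: 20.25
position: [0.4409, -0.1818, 0.0444]
tool_rot: [-3.141, 0.001, 0.341]
ft_force: [-0.4, 0.3, -0.1]
opening: 0.197
grip_force: 12.0
```

>>> play_rows:
  moves: [-8.1,28.2,0,0,0,0,-8.1,28.2,0,0,0,0,-8.1,28.2,0,0,0,0,-8.1,28.2,0,0,0,0,-8.1,28.2,0,0,0,0,0,0,0,0,0,0,0,0,0,0,0,0]

```text
time_s: 20.95
position: [0.4497, -0.3267, 0.0442]
tool_rot: [-3.14, 0.001, 0.34]
ft_force: [-0.4, -0.4, 0.2]
opening: 0.202
grip_force: 12.0
```

Run:
```python
from seq import *
s=read_state();print(s['position'],s['opening'],s['grip_force'],d[1])
c=camera('side')
def blobs(c,x0,x1,y0,y1,smax=60):
    im=cv2.cvtColor(c['pixels'],cv2.COLOR_RGB2HSV)[y0:y1,x0:x1]
    m=((im[...,1]<smax)&(im[...,2]<200)).astype(np.uint8)
    n,l,st,ce=cv2.connectedComponentsWithStats(m)
    return [(s[4],(onz(c,q[0]+x0,q[1]+y0,.007)*1000).round()[:2]) for s,q in zip(st[1:],ce[1:]) if 8<s[4]<80]
print(blobs(c,345,410,180,300))
print(blobs(camera('top'),225,412,250,300,70))
```

```text
[ 0.4496741  -0.32674298  0.04415344] 0.20187542072672238 11.99987517669797 [ 450.10404448 -326.7805423 ]
[(np.int32(22), array([ 439., -204.])), (np.int32(31), array([428., -78.])), (np.int32(31), array([440.,  42.]))]
[(np.int32(31), array([ 438., -206.])), (np.int32(26), array([439.,  40.])), (np.int32(30), array([428., -79.]))]
```

>>> play_rows:
  moves: [0,0,14,0,0,0,0,0,14,0,0,0,0,0,14,0,0,0,0,0,0,0,0,0]

```text
time_s: 21.45
position: [0.4491, -0.3258, 0.0006]
tool_rot: [-3.138, 0.002, 0.341]
ft_force: [0.0, -0.0, -0.3]
opening: 0.2
grip_force: 12.0
```

>>> play_rows:
  moves: [0,0,0,0,0,0,0,0,0,0,0,0,0,0,0,0,0,0,0,0,0,0,0,0]
  jaw: 0.65

```text
time_s: 21.85
position: [0.4505, -0.3273, 0.0037]
tool_rot: [3.141, -0.0, 0.341]
ft_force: [-1.4, -0.6, 0.2]
opening: 0.348
grip_force: 0.0
```

>>> play_rows:
  moves: [0,0,-14,0,0,0,0,0,-14,0,0,0,0,0,-14,0,0,0,4,-15.8,0,0,0,0,4,-15.8,0,0,0,0,4,-15.8,0,0,0,0,4,-15.8,0,0,0,0,4,-15.8,0,0,0,0,4,-15.8,0,0,0,0,4,-15.8,0,0,0,0]

```text
time_s: 22.85
position: [0.4395, -0.212, 0.0451]
tool_rot: [-3.141, 0.0, 0.341]
ft_force: [0.5, 0.1, -0.1]
opening: 0.348
grip_force: 0.0
```

>>> play_rows:
  moves: [2,-7.9,0,0,0,0,0,0,14.6,0,0,0,0,0,14.6,0,0,0,0,0,14.6,0,0,0,0,0,14.6,0,0,0,0,0,10.6,0,0,0,0,0,5,0,0,0,0,0,0,0,0,0]
  jaw: 0.6

```text
time_s: 23.65
position: [0.4388, -0.2052, -0.0291]
tool_rot: [-3.141, 0.001, 0.341]
ft_force: [-0.5, 0.6, -0.0]
opening: 0.401
grip_force: 0.0
```

>>> play_rows:
  moves: [0,0,0,0,0,0,0,0,0,0,0,0,0,0,0,0,0,0,0,0,0,0,0,0,0,0,0,0,0,0]
  jaw: 1

```text
time_s: 24.15
position: [0.4393, -0.2056, -0.0284]
tool_rot: [3.141, -0.001, 0.341]
ft_force: [0.1, -0.0, 5.9]
opening: 0.223
grip_force: 12.0
```

Run:
```python
from seq import *
p=(439.3,-205.6)
plan([([*p,45],None,4),([*d[0],45],None,7),([*d[0],3],None,3)],T([.4393,-.2056,-.0290],down(.341)))
plan([([*d[0],45],None,3),([428,-78.5,45],None,9),([428,-78.5,-29],None,5)],T([d[0][0]/1000,d[0][1]/1000,.003],down(.341)))
```

```text
4 x [0.0, 0.0, -18.5, 0.0, 0.0, 0.0]
7 x [-9.5, 16.8, 0.0, 0.0, 0.0, 0.0]
3 x [0.0, 0.0, 14.0, 0.0, 0.0, 0.0]
3 x [0.0, 0.0, -14.0, 0.0, 0.0, 0.0]
9 x [10.9, -26.8, 0.0, 0.0, 0.0, 0.0]
5 x [0.0, 0.0, 14.8, 0.0, 0.0, 0.0]
```

>>> play_rows:
  moves: [0,0,-18.5,0,0,0,0,0,-18.5,0,0,0,0,0,-18.5,0,0,0,0,0,-18.5,0,0,0]

```text
time_s: 24.55
position: [0.4387, -0.2053, 0.0459]
tool_rot: [-3.141, 0.0, 0.341]
ft_force: [0.3, 0.7, -0.8]
opening: 0.22
grip_force: 12.0
```

>>> play_rows:
  moves: [-9.5,16.8,0,0,0,0,-9.5,16.8,0,0,0,0,-9.5,16.8,0,0,0,0,-9.5,16.8,0,0,0,0,-9.5,16.8,0,0,0,0,-9.5,16.8,0,0,0,0,-9.5,16.8,0,0,0,0,0,0,14,0,0,0,0,0,14,0,0,0,0,0,14,0,0,0]

```text
time_s: 25.55
position: [0.4152, -0.3373, 0.0015]
tool_rot: [-3.14, 0.001, 0.341]
ft_force: [0.9, 0.6, 0.4]
opening: 0.22
grip_force: 12.0
```

>>> play_rows:
  moves: [0,0,0,0,0,0,0,0,0,0,0,0]

```text
time_s: 25.75
position: [0.4155, -0.3377, 0.0027]
tool_rot: [-3.14, 0.001, 0.341]
ft_force: [-0.7, -0.5, -0.7]
opening: 0.221
grip_force: 12.0
```

>>> play_rows:
  moves: [0,0,0,0,0,0,0,0,0,0,0,0,0,0,0,0,0,0,0,0,0,0,0,0]
  jaw: 0.65

```text
time_s: 26.15
position: [0.4157, -0.3385, 0.0035]
tool_rot: [3.141, -0.0, 0.341]
ft_force: [0.5, 0.1, 0.7]
opening: 0.349
grip_force: 0.0
```

>>> play_rows:
  moves: [0,0,-14,0,0,0,0,0,-14,0,0,0,0,0,-14,0,0,0,10.9,-26.8,0,0,0,0,10.9,-26.8,0,0,0,0,10.9,-26.8,0,0,0,0,10.9,-26.8,0,0,0,0,10.9,-26.8,0,0,0,0,10.9,-26.8,0,0,0,0,10.9,-26.8,0,0,0,0]

```text
time_s: 27.15
position: [0.4252, -0.1352, 0.0465]
tool_rot: [3.141, -0.001, 0.341]
ft_force: [0.6, -0.8, -0.3]
opening: 0.351
grip_force: 0.0
```

>>> play_rows:
  moves: [10.9,-26.8,0,0,0,0,10.9,-26.8,0,0,0,0,0,0,14.8,0,0,0,0,0,14.8,0,0,0,0,0,14.8,0,0,0,0,0,14.8,0,0,0,0,0,10,0,0,0,0,0,4.8,0,0,0,0,0,0,0,0,0]
  jaw: 0.6

```text
time_s: 28.05
position: [0.4275, -0.0783, -0.0287]
tool_rot: [-3.141, 0.0, 0.341]
ft_force: [-0.4, -0.2, 0.8]
opening: 0.398
grip_force: 0.0
```

>>> play_rows:
  moves: [0,0,0,0,0,0,0,0,0,0,0,0,0,0,0,0,0,0,0,0,0,0,0,0,0,0,0,0,0,0]
  jaw: 1

```text
time_s: 28.55
position: [0.4276, -0.0784, -0.0285]
tool_rot: [3.141, -0.0, 0.341]
ft_force: [-0.2, 0.7, 5.7]
opening: 0.16
grip_force: 12.0
```

>>> play_rows:
  moves: [0,0,-18.5,0,0,0,0,0,-18.5,0,0,0,0,0,-18.5,0,0,0,0,0,-18.5,0,0,0]

```text
time_s: 28.95
position: [0.4273, -0.0783, 0.0459]
tool_rot: [-3.141, 0.0, 0.341]
ft_force: [0.8, -0.2, 0.5]
opening: 0.161
grip_force: 12.0
```

Run:
```python
from seq import *
cam('top','t7.png');p=cur()[:3,3]*1000
im=cv2.imread('pics/t7.png')[210:310,395:475];cv2.imwrite('pics/t7c.png',cv2.resize(im,None,fx=6,fy=6,interpolation=2))
plan([([*d[3],45],None,9),([*d[3],3],None,3)])
plan([([*d[3],45],None,3),([439.5,41,45],None,15),([439.5,41,-29],None,5)],T([d[3][0]/1000,d[3][1]/1000,.003],down(.341)))
```

```text
9 x [-4.8, 26.7, 0.4, 0.0, 0.0, 0.0]
3 x [0.0, 0.0, 14.0, 0.0, 0.0, 0.0]
3 x [0.0, 0.0, -14.0, 0.0, 0.0, 0.0]
15 x [6.2, -23.3, 0.0, 0.0, 0.0, 0.0]
5 x [0.0, 0.0, 14.8, 0.0, 0.0, 0.0]
```

View pics/t7c.png

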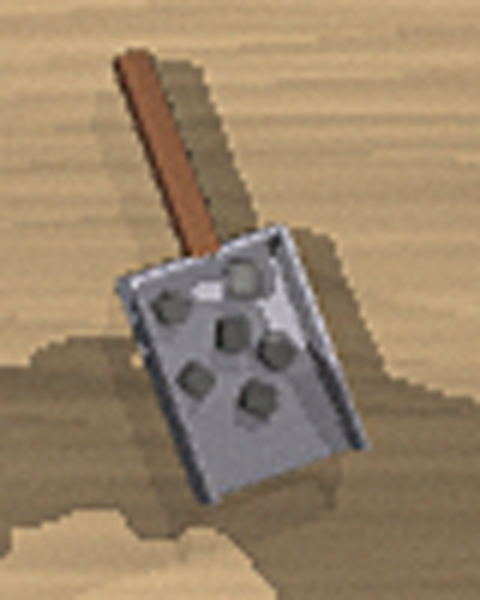

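>>> play_rows:
  moves: [-4.8,26.7,0.4,0,0,0,-4.8,26.7,0.4,0,0,0,-4.8,26.7,0.4,0,0,0,-4.8,26.7,0.4,0,0,0,-4.8,26.7,0.4,0,0,0,-4.8,26.7,0.4,0,0,0,-4.8,26.7,0.4,0,0,0,-4.8,26.7,0.4,0,0,0,-4.8,26.7,0,0,0,0,0,0,0,0,0,0]

```text
time_s: 30.0
position: [0.4673, -0.3217, 0.0415]
tool_rot: [3.141, -0.0, 0.339]
ft_force: [-1.1, 1.2, 0.3]
opening: 0.16
grip_force: 12.0
```

>>> play_rows:
  moves: [0,0,14,0,0,0,0,0,14,0,0,0,0,0,14,0,0,0,0,0,0,0,0,0]

```text
time_s: 30.4
position: [0.4658, -0.3175, -0.0026]
tool_rot: [-3.138, 0.002, 0.341]
ft_force: [0.1, 0.6, 0.3]
opening: 0.16
grip_force: 12.0
```

>>> play_rows:
  moves: [0,0,0,0,0,0,0,0,0,0,0,0,0,0,0,0,0,0,0,0,0,0,0,0]
  jaw: 0.65

```text
time_s: 30.8
position: [0.4672, -0.3194, 0.0005]
tool_rot: [3.141, -0.0, 0.341]
ft_force: [0.7, -0.2, -1.0]
opening: 0.346
grip_force: 0.0
```

>>> play_rows:
  moves: [0,0,-14,0,0,0,0,0,-14,0,0,0,0,0,-14,0,0,0,6.2,-23.3,0,0,0,0,6.2,-23.3,0,0,0,0,6.2,-23.3,0,0,0,0,6.2,-23.3,0,0,0,0,6.2,-23.3,0,0,0,0,6.2,-23.3,0,0,0,0,6.2,-23.3,0,0,0,0]

```text
time_s: 31.8
position: [0.4537, -0.1503, 0.0433]
tool_rot: [3.141, -0.001, 0.341]
ft_force: [-0.2, -1.2, 0.1]
opening: 0.352
grip_force: 0.0
```

>>> play_rows:
  moves: [6.2,-23.3,0,0,0,0,6.2,-23.3,0,0,0,0,6.2,-23.3,0,0,0,0,6.2,-23.3,0,0,0,0,6.2,-23.3,0,0,0,0,6.2,-23.3,0,0,0,0,6.2,-23.3,0,0,0,0,6.2,-23.3,0,0,0,0,0,0,0,0,0,0]
  jaw: 0.6

```text
time_s: 32.7
position: [0.438, 0.043, 0.0431]
tool_rot: [3.141, -0.001, 0.343]
ft_force: [-0.2, -0.2, -0.1]
opening: 0.401
grip_force: 0.0
```

Run:
```python
from seq import *
s=read_state();print(s['position'],s['opening'])
def blobs(c,x0,x1,y0,y1,smax=60):
    im=cv2.cvtColor(c['pixels'],cv2.COLOR_RGB2HSV)[y0:y1,x0:x1]
    m=((im[...,1]<smax)&(im[...,2]<200)).astype(np.uint8)
    n,l,st,ce=cv2.connectedComponentsWithStats(m)
    return [(s[4],(onz(c,q[0]+x0,q[1]+y0,.007)*1000).round()[:2]) for s,q in zip(st[1:],ce[1:]) if 8<s[4]<80]
print(blobs(camera('side'),345,410,180,300))
print(blobs(camera('top'),225,412,250,300,70))
```

```text
[0.4380482  0.04297358 0.04311817] 0.40061506661376173
[(np.int32(31), array([440.,  42.]))]
[]
```

Only the last stone (440, 42) is left; pick it and drop it into the scoop.

Run:
```python
from seq import *
t=W(-15,-2)
plan([([440,41.5,43],None,1),([440,41.5,-29],None,5),([440,41.5,45],None,4),([*t,45],None,15),([*t,5],None,3)])
```

```text
1 x [1.7, 0.3, -0.2, 0.0, 0.0, 0.0]
5 x [0.0, 0.0, 14.4, 0.0, 0.0, 0.0]
4 x [0.0, 0.0, -18.5, 0.0, 0.0, 0.0]
15 x [-8.9, 23.6, 0.0, 0.0, 0.0, 0.0]
3 x [0.0, 0.0, 13.3, 0.0, 0.0, 0.0]
```

>>> play_rows:
  moves: [1.3,2,0,0,0,0,0,0,15,0,0,0,0,0,15,0,0,0,0,0,15,0,0,0,0,0,15,0,0,0,0,0,8,0,0,0,0,0,4,0,0,0,0,0,0,0,0,0]

```text
time_s: 33.6
position: [0.4398, 0.0394, -0.03]
tool_rot: [-3.142, 0.0, 0.34]
ft_force: [-0.1, -0.0, -0.0]
opening: 0.397
grip_force: 0.0
```

>>> play_rows:
  moves: [0,0,0,0,0,0,0,0,0,0,0,0,0,0,0,0,0,0,0,0,0,0,0,0,0,0,0,0,0,0]
  jaw: 1

```text
time_s: 34.1
position: [0.4401, 0.0398, -0.0296]
tool_rot: [3.141, -0.001, 0.341]
ft_force: [-0.2, -0.6, 5.1]
opening: 0.208
grip_force: 12.0
```

>>> play_rows:
  moves: [0,0,-18.5,0,0,0,0,0,-18.5,0,0,0,0,0,-18.5,0,0,0,0,0,-18.5,0,0,0]

```text
time_s: 34.5
position: [0.4395, 0.0398, 0.0447]
tool_rot: [-3.141, 0.0, 0.341]
ft_force: [0.3, 0.8, -0.4]
opening: 0.205
grip_force: 12.0
```

>>> play_rows:
  moves: [-8.9,23.6,0,0,0,0,-8.9,23.6,0,0,0,0,-8.9,23.6,0,0,0,0,-8.9,23.6,0,0,0,0,-8.9,23.6,0,0,0,0,-8.9,23.6,0,0,0,0,-8.9,23.6,0,0,0,0,-8.9,23.6,0,0,0,0,-8.9,23.6,0,0,0,0,-8.9,23.6,0,0,0,0]

```text
time_s: 35.5
position: [0.4345, -0.2133, 0.044]
tool_rot: [-3.141, 0.0, 0.341]
ft_force: [0.4, 0.6, 0.1]
opening: 0.205
grip_force: 12.0
```

>>> play_rows:
  moves: [-8.9,23.6,0,0,0,0,-8.9,23.6,0,0,0,0,-8.9,23.6,0,0,0,0,-8.9,23.6,0,0,0,0,-8.9,23,0,0,0,0,0,0,0,0,0,0,0,0,12,0,0,0,0,0,12,0,0,0,0,0,12,0,0,0,0,0,0,0,0,0]

```text
time_s: 36.5
position: [0.4311, -0.3363, 0.0059]
tool_rot: [-3.138, 0.002, 0.342]
ft_force: [-0.9, -0.3, -0.7]
opening: 0.206
grip_force: 12.0
```

>>> play_rows:
  moves: [0,0,0,0,0,0,0,0,0,0,0,0,0,0,0,0,0,0,0,0,0,0,0,0]
  jaw: 0.65

```text
time_s: 36.9
position: [0.4322, -0.338, 0.0084]
tool_rot: [3.141, -0.0, 0.341]
ft_force: [-0.7, -0.4, -0.5]
opening: 0.354
grip_force: 0.0
```

>>> play_rows:
  moves: [0,0,-15,0,0,0,0,0,-15,0,0,0,0,0,-15,0,0,0,0,0,-15,0,0,0,0,0,0,0,0,0]
  jaw: 0.55

```text
time_s: 37.4
position: [0.4331, -0.3389, 0.0708]
tool_rot: [3.138, -0.002, 0.341]
ft_force: [0.4, -0.8, 0.2]
opening: 0.451
grip_force: 0.0
```

Run:
```python
from seq import *
print(cur()[:3,3])
Rg=down(.34,-.45); G=np.array([*W(85,0),26])
off=lambda h:(G+[0,0,h])+Rg@[0,0,45]
print(G,off(0))
plan([(off(80),Rg,6),(off(0),None,6)])
# stone count in the scoop, side+top loose check
def blobs(c,x0,x1,y0,y1,smax=60):
    im=cv2.cvtColor(c['pixels'],cv2.COLOR_RGB2HSV)[y0:y1,x0:x1]
    m=((im[...,1]<smax)&(im[...,2]<200)).astype(np.uint8)
    n,l,st,ce=cv2.connectedComponentsWithStats(m)
    return [(s[4],(onz(c,q[0]+x0,q[1]+y0,.007)*1000).round()[:2]) for s,q in zip(st[1:],ce[1:]) if 8<s[4]<80]
print(blobs(camera('side'),345,410,180,300),blobs(camera('top'),225,412,250,300,70))
```

```text
[ 0.43311228 -0.33885573  0.07078693]
[ 527.13414657 -301.65359717   26.        ] [ 508.68118617 -308.18108977  -14.52011961]
6 x [13.6, -0.6, -1.7, 0.0006, -0.0753, 0.0]
6 x [5.8, 0.0, 12.0, 0.0, 0.0, 0.0]
[] []
```

>>> play_rows:
  moves: [13.6,-0.6,-1.7,0,-0.075,0,13.6,-0.6,-1.7,0,-0.075,0,13.6,-0.6,-1.7,0,-0.075,0,13.6,-0.6,-1.7,0,-0.075,0,13.6,-0.6,-1.7,0,-0.075,0,13.6,-0.6,-1.7,0,-0.075,0,0,0,0,0,0,0]

```text
time_s: 38.2
position: [0.5086, -0.3055, 0.0604]
tool_rot: [-3.139, 0.454, 0.345]
ft_force: [-0.2, -0.2, -1.4]
opening: 0.451
grip_force: 0.0
```

>>> play_rows:
  moves: [5.8,0,12,0,0,0,5.8,0,12,0,0,0,5.8,0,12,0,0,0,5.8,0,12,0,0,0]

```text
time_s: 38.6
position: [0.5068, -0.3076, 0.0083]
tool_rot: [-3.141, 0.45, 0.34]
ft_force: [0.3, -0.3, 0.2]
opening: 0.451
grip_force: 0.0
```

Run:
```python
from seq import *
s=read_state();print(s['position'],s['tool_rot'],s['ft_force'])
Rg=down(.34,-.45); G=np.array([*W(85,0),26])
plan([(G+Rg@[0,0,45],Rg,4)])
c=camera('top');im=cv2.cvtColor(c['pixels'],cv2.COLOR_RGB2HSV)
# handle centreline from brown mask
m=((im[...,0]<14)&(im[...,1]>110)&(im[...,2]<170)).astype(np.uint8);m[:,:395]=0;m[:,470:]=0;m[:205]=0;m[290:]=0
ys,xs=np.nonzero(m);print(len(xs))
P=np.array([onz(c,x,y,.036)[:2]*1000 for x,y in zip(xs,ys)])
L=(R.T@(P-O).T).T;print(L.min(0),L.max(0),np.polyfit(L[:,0],L[:,1],1))
```

```text
[ 0.50679023 -0.30759519  0.00833771] [-3.14105042  0.45006217  0.34008728] [ 0.31560337 -0.27151882  0.23667475]
4 x [2.8, 0.3, 5.0, -0.0001, 0.0, 0.0]
0Traceback (most recent call last):
  File "<stdin>", line 10, in <module>
ValueError: operands could not be broadcast together with shapes (0,) (2,)
```

>>> play_rows:
  moves: [2.8,0.3,5,0,0,0,2.8,0.3,5,0,0,0,2.8,0.3,5,0,0,0,2.8,0.3,5,0,0,0,0,0,0,0,0,0]

```text
time_s: 39.15
position: [0.509, -0.3078, -0.014]
tool_rot: [-3.141, 0.451, 0.341]
ft_force: [-0.4, 0.1, -0.1]
opening: 0.454
grip_force: 0.0
```

>>> play_rows:
  moves: [0,0,0,0,0,0,0,0,0,0,0,0,0,0,0,0,0,0,0,0,0,0,0,0,0,0,0,0,0,0,0,0,0,0,0,0]
  jaw: 1
  newtons: 60

```text
time_s: 39.75
position: [0.5094, -0.308, -0.0131]
tool_rot: [3.141, 0.45, 0.341]
ft_force: [-0.1, 1.4, 1.8]
opening: 0.169
grip_force: 59.5
```

>>> play_rows:
  moves: [0,0,0,0,0,0,0,0,0,0,0,0]

```text
time_s: 39.95
position: [0.5094, -0.308, -0.0132]
tool_rot: [3.141, 0.45, 0.341]
ft_force: [0.3, 1.7, 2.9]
opening: 0.165
grip_force: 59.5
```

Run:
```python
from seq import *
s=read_state();print(s['position'],s['tool_rot'],s['ft_force'],s['opening'])
A=cur();np.save('grasp.npy',A)
p=A[:3,3]*1000
plan([(p+[0,0,30],None,4),(p+[0,0,240],None,14)])
```

```text
[ 0.50938818 -0.30796803 -0.013154  ] [3.14143332 0.44986134 0.34076603] [0.29249108 1.70558485 2.90389548] 0.16545466643232665
4 x [-3.3, 0.0, -6.8, 0.0, 0.0, 0.0]
14 x [-6.5, 0.0, -13.5, 0.0, 0.0, 0.0]
```

>>> play_rows:
  moves: [-1.6,0,-3.4,0,0,0,-3.3,0,-6.8,0,0,0,-3.3,0,-6.8,0,0,0,-3.3,0,-6.8,0,0,0,-3.3,0,-6.8,0,0,0,0,0,0,0,0,0]

```text
time_s: 40.55
position: [0.5099, -0.3083, 0.022]
tool_rot: [3.14, 0.449, 0.34]
ft_force: [0.1, -0.2, -3.6]
opening: 0.168
grip_force: 59.5
```

>>> play_rows:
  moves: [-6.5,0,-13.5,0,0,0,-6.5,0,-13.5,0,0,0,-6.5,0,-13.5,0,0,0,-6.5,0,-13.5,0,0,0,-6.5,0,-13.5,0,0,0,-6.5,0,-13.5,0,0,0,-6.5,0,-13.5,0,0,0]

```text
time_s: 41.25
position: [0.5094, -0.3079, 0.127]
tool_rot: [3.141, 0.45, 0.341]
ft_force: [0.1, 0.8, -3.2]
opening: 0.167
grip_force: 59.5
```

>>> play_rows:
  moves: [-6.5,0,-13.5,0,0,0,-6.5,0,-13.5,0,0,0,-6.5,0,-13.5,0,0,0,-6.5,0,-13.5,0,0,0,-6.5,0,-13.5,0,0,0,-6.5,0,-13.5,0,0,0,-6.5,0,-13.5,0,0,0,0,0,0,0,0,0]

```text
time_s: 42.05
position: [0.5102, -0.3083, 0.2328]
tool_rot: [3.139, 0.448, 0.34]
ft_force: [0.7, -0.9, -1.9]
opening: 0.169
grip_force: 59.5
```

```bash
cat > scoop.py <<'E'
from seq import *
A0=np.load('grasp.npy')
S0=T([.447,-.330,0],Ro.from_euler('z',.34).as_matrix())
X=np.linalg.inv(A0)@S0      # scoop in tool
LIP=np.array([-.070,0,.013])
def tool_for(lip,yaw,dip):
    Rs=Ro.from_euler('z',yaw).as_matrix()@Ro.from_euler('y',-dip).as_matrix()  # check sign: mouth -x must go down
    S=T(np.array(lip)/1000-Rs@LIP,Rs)
    return S@np.linalg.inv(X),S
E
python3 - <<'E'
from scoop import *
s=read_state();print(s['position'],s['tool_rot'],s['ft_force'],s['opening'])
S=cur()@X; print('lip now',(S@[*LIP,1])[:3],'back',(S@[.043,0,.035,1])[:3])
c=cam('side','s8.png');t=camera('top')
print('side px pan corners',[proj(c,(S@[x,y,z,1])[:3]).round() for x,y,z in((-.07,.04,.013),(.04,.04,.035),(.04,.04,0),(.145,0,.026))])
for sg in (1,-1):
    B,S1=tool_for([612,73,225],.12,sg*.44); print(sg,(S1@[.145,0,.026,1])[:3],B[:3,3],Ro.from_matrix(B[:3,:3]).as_euler('xyz'))
E
```

```text
[ 0.51023978 -0.30827161  0.23282997] [3.13873753 0.44770383 0.33957199] [ 0.69913786 -0.92124171 -1.89264537] 0.16903370296135237
lip now [ 0.38178369 -0.35360371  0.25868991] back [ 0.48825297 -0.31588755  0.28093365]
side px pan corners [array([429., 115.]), array([393., 108.]), array([392., 119.]), array([356., 105.])]
1 [0.79962534 0.09562374 0.32833876] [0.74537287 0.08904684 0.2593348 ] [3.14110702 0.00986145 0.12068985]
-1 [0.81062012 0.09694948 0.14518479] [0.72325305 0.08637965 0.14333945] [-3.14123369  0.88986116  0.12109578]
```

Run:
```python
from scoop import *
st=[]
for lip,y,dp,n in [([382,-354,255],.34,.5,8),([634,76,235],.12,.5,20),([634,76,225],.12,.9,6),([634,76,215],.12,1.31,8)]:
    B,S=tool_for(lip,y,dp); st.append((B[:3,3]*1000,B[:3,:3],n)); print(B[:3,3].round(3))
plan(st)
```

```text
[ 0.506 -0.31   0.297]
[0.765 0.092 0.277]
[0.738 0.089 0.315]
[0.694 0.083 0.34 ]
8 x [-2.4, 0.1, -8.1, -0.0001, 0.0625, 0.0]
20 x [17.2, -16.5, 1.9, -0.0006, 0.0, 0.011]
6 x [-3.0, 0.0, -7.2, 0.0, 0.0667, 0.0]
8 x [-2.7, 0.0, -5.8, 0.0, 0.0512, 0.0]
```

>>> play_rows:
  moves: [-2.4,0.1,-8.1,0,0.0625,0,-2.4,0.1,-8.1,0,0.0625,0,-2.4,0.1,-8.1,0,0.0625,0,-2.4,0.1,-8.1,0,0.0625,0,-2.4,0.1,-8.1,0,0.0625,0,-2.4,0.1,-8.1,0,0.0625,0,-2.4,0.1,-8.1,0,0.0625,0,-2.4,0.1,-8.1,0,0.0625,0]

```text
time_s: 42.95
position: [0.5058, -0.3097, 0.2966]
tool_rot: [-3.14, -0.051, 0.341]
ft_force: [-1.1, -0.4, -2.9]
opening: 0.164
grip_force: 59.5
```

>>> play_rows:
  moves: [8,-8,1,0,0,0.005,13,-12.5,1.5,0,0,0.009,17.2,-16.5,1.9,0,0,0.011,17.2,-16.5,1.9,0,0,0.011,17.2,-16.5,1.9,0,0,0.011,17.2,-16.5,1.9,0,0,0.011,17.2,-16.5,1.9,0,0,0.011,17.2,-16.5,1.9,0,0,0.011,17.2,-16.5,1.9,0,0,0.011,17.2,-16.5,1.9,0,0,0.011]

```text
time_s: 43.95
position: [0.6144, -0.1159, 0.2863]
tool_rot: [-3.136, -0.047, 0.239]
ft_force: [0.6, -0.1, -1.9]
opening: 0.168
grip_force: 59.5
```

>>> play_rows:
  moves: [17.2,-16.5,1.9,0,0,0.011,17.2,-16.5,1.9,0,0,0.011,17.2,-16.5,1.9,0,0,0.011,17.2,-16.5,1.9,0,0,0.011,17.2,-16.5,1.9,0,0,0.011,17.2,-16.5,1.9,0,0,0.011,17.2,-16.5,1.9,0,0,0.011,17.2,-16.5,1.9,0,0,0.011,13,-12.5,1.5,0,0,0.009,8,-8,1,0,0,0.005]

```text
time_s: 44.95
position: [0.7412, 0.0645, 0.277]
tool_rot: [-3.132, -0.046, 0.137]
ft_force: [1.2, 0.2, -3.1]
opening: 0.167
grip_force: 59.5
```

Run:
```python
from scoop import *
s=read_state();print(s['time_s'],s['position'],s['tool_rot'],s['ft_force'],s['opening'],s['q'])
print('lip',((cur()@X)@[*LIP,1])[:3])
st=[]
for lip,y,dp,n in [([634,76,225],.12,.7,4),([634,76,220],.12,.95,5),([634,76,212],.12,1.32,8)]:
    B,S=tool_for(lip,y,dp); st.append((B[:3,3]*1000,B[:3,:3],n))
plan(st)
```

```text
44.95 [0.74120558 0.06454869 0.27704874] [-3.13187621 -0.04569361  0.13729468] [ 1.1710952   0.19642106 -3.10810461] 0.167031747690502 [0.01797445 0.6443416  0.96818656 0.01514075 1.48486067 1.45028798]
lip [0.61016146 0.04693915 0.23531093]
4 x [4.5, -6.0, -3.4, -0.0032, 0.0511, 0.0039]
5 x [-2.3, 0.0, -5.7, 0.0, 0.05, 0.0]
8 x [-2.4, 0.0, -5.4, 0.0, 0.0462, 0.0]
```

>>> play_rows:
  moves: [6.2,-7,0,-0.003,0,0.004,6.2,-7,0,-0.003,0,0.004,6.2,-7,0,-0.003,0,0.004,6.2,-7,0,0,0,0.004,0,0,0,0,0,0]

```text
time_s: 45.45
position: [0.7625, 0.0944, 0.2803]
tool_rot: [-3.14, -0.049, 0.121]
ft_force: [-0.2, 0.2, -4.1]
opening: 0.164
grip_force: 59.5
```

Run:
```python
from scoop import *
print('lip',((cur()@X)@[*LIP,1])[:3])
st=[]
for lip,y,dp,n in [([634,76,225],.12,.7,4),([634,76,220],.12,.95,5),([634,76,212],.12,1.34,8)]:
    B,S=tool_for(lip,y,dp); st.append((B[:3,3]*1000,B[:3,:3],n))
plan(st)
```

```text
lip [0.63130648 0.07870874 0.23811798]
4 x [-1.8, 0.7, -3.4, -0.0007, 0.0503, 0.0]
5 x [-2.3, 0.0, -5.7, 0.0, 0.05, 0.0]
8 x [-2.5, 0.0, -5.7, 0.0, 0.0487, 0.0]
```

>>> play_rows:
  moves: [-1.8,0.7,-3.4,0,0.05,0,-1.8,0.7,-3.4,0,0.05,0,-1.8,0.7,-3.4,0,0.05,0,-1.8,0.7,-3.4,0,0.05,0,-2.3,0,-5.7,0,0.05,0,-2.3,0,-5.7,0,0.05,0,-2.3,0,-5.7,0,0.05,0,-2.3,0,-5.7,0,0.05,0,-2.3,0,-5.7,0,0.05,0]

```text
time_s: 46.35
position: [0.7329, 0.0866, 0.3164]
tool_rot: [-3.14, -0.501, 0.119]
ft_force: [-0.1, -0.2, -2.2]
opening: 0.166
grip_force: 59.5
```

>>> play_rows:
  moves: [-2.5,0,-5.7,0,0.049,0,-2.5,0,-5.7,0,0.049,0,-2.5,0,-5.7,0,0.049,0,-2.5,0,-5.7,0,0.049,0,-2.5,0,-5.7,0,0.049,0,-2.5,0,-5.7,0,0.049,0,-2.5,0,-5.7,0,0.049,0,-2.5,0,-5.7,0,0.049,0,0,0,0,0,0,0,0,0,0,0,0,0]

```text
time_s: 47.35
position: [0.6899, 0.0816, 0.3395]
tool_rot: [-3.139, -0.89, 0.118]
ft_force: [0.1, -0.8, -2.0]
opening: 0.168
grip_force: 59.5
```

>>> play_rows:
  moves: [0,0,0,0,0,0,0,0,0,0,0,0,0,0,0,0,0,0]

```text
time_s: 47.65
position: [0.6902, 0.0818, 0.3391]
tool_rot: [-3.139, -0.891, 0.118]
ft_force: [0.5, -0.2, -2.1]
opening: 0.162
grip_force: 59.5
```

Run:
```python
from scoop import *
F=[]
s=read_state();print(s['position'],s['tool_rot'],s['ft_force'],s['opening'],s['q'])
S=cur()@X;print('lip',(S@[*LIP,1])[:3], Ro.from_matrix(S[:3,:3]).as_euler('ZYX'))
for i in range(3): camera('top'); print(read_state()['ft_force'])
```

```text
[0.69020268 0.08184194 0.33907852] [-3.13851598 -0.89061347  0.11829206] [ 0.47834971 -0.15928346 -2.07791304] 0.1622148450005662 [0.01268698 0.12620249 1.84054907 0.29258439 0.29917945 1.22393925]
lip [0.634019   0.07542108 0.21248125] [ 0.10877319 -1.34046046  0.01218154]
[-0.50539527  1.10476975 -1.17204742]
[ 0.24511168 -0.04489681 -1.94116865]
[-1.01776126  0.8138948  -1.47236982]
```

>>> play_rows:
  moves: [-1.5,0,-3.5,0,0.03,0,-1.5,0,-3.5,0,0.03,0,-1.5,0,-3.5,0,0.03,0,0,0,0,0,0,0,-6,0,5,0,0,0,6,0,-5,0,0,0,-6,0,5,0,0,0,6,0,-5,0,0,0,0,0,0,0,0,0]

```text
time_s: 48.7
position: [0.6795, 0.0805, 0.3429]
tool_rot: [-3.139, -0.982, 0.118]
ft_force: [1.1, 0.2, -1.6]
opening: 0.166
grip_force: 59.5
```

>>> play_rows:
  moves: [0,0,0,0,0,0,0,0,0,0,0,0,0,0,0,0,0,0]

```text
time_s: 49.0
position: [0.6789, 0.0805, 0.3416]
tool_rot: [-3.138, -0.981, 0.118]
ft_force: [-0.0, -0.7, -2.2]
opening: 0.162
grip_force: 59.5
```

Run:
```python
from scoop import *
S=cur()@X;print('lip',(S@[*LIP,1])[:3], Ro.from_matrix(S[:3,:3]).as_euler('ZYX'),read_state()['q'])
f=[]
for i in range(10): c=camera('top' if i%2 else 'side'); f.append(read_state()['ft_force'])
print(np.mean(f,0))
a=cam('side','s9.png');t=cam('top','t9.png')
A=cv2.imread('pics/s9.png')[60:260,220:440];B=cv2.imread('pics/t9.png')[150:300,220:440]
cv2.imwrite('pics/c9.png',np.hstack([cv2.resize(A,(396,360),interpolation=2),cv2.resize(B,(396,360) ,interpolation=2)]))
```

```text
lip [0.63425352 0.0754863  0.21041314] [ 0.10065075 -1.43037422  0.02021599] [0.00567423 0.09367556 1.93029551 0.60601215 0.17006396 0.90902614]
[ 0.11696926  0.13562627 -1.8011284 ]
```

Run:
```python
from scoop import *
st=[]
for lip,y,dp,n in [([634,76,230],.12,1.31,3),([634,76,240],.12,.5,10),([382,-354,255],.34,.5,18),([382,-354,255],.34,0,7)]:
    B,S=tool_for(lip,y,dp); st.append((B[:3,3]*1000,B[:3,:3],n))
plan(st)
```

```text
3 x [6.5, -0.3, 1.5, -0.0007, -0.0402, -0.0006]
10 x [2.9, 0.0, 10.1, 0.0001, -0.081, 0.0]
18 x [-18.9, 18.6, -1.8, 0.0006, 0.0, -0.0122]
7 x [2.2, 0.0, 9.7, 0.0, -0.0714, 0.0]
```

>>> play_rows:
  moves: [6.5,0,1.5,0,-0.04,0,6.5,0,1.5,0,-0.04,0,6.5,0,1.5,0,-0.04,0]

```text
time_s: 49.9
position: [0.694, 0.082, 0.3551]
tool_rot: [-3.139, -0.859, 0.118]
ft_force: [0.8, -0.6, -2.4]
opening: 0.168
grip_force: 59.5
```

>>> play_rows:
  moves: [2.9,0,10.1,0,-0.081,0,2.9,0,10.1,0,-0.081,0,2.9,0,10.1,0,-0.081,0,2.9,0,10.1,0,-0.081,0,2.9,0,10.1,0,-0.081,0,2.9,0,10.1,0,-0.081,0,2.9,0,10.1,0,-0.081,0,2.9,0,10.1,0,-0.081,0,2.9,0,10.1,0,-0.081,0,2.9,0,10.1,0,-0.081,0]

```text
time_s: 50.9
position: [0.7654, 0.0911, 0.2818]
tool_rot: [-3.14, -0.049, 0.12]
ft_force: [-0.2, -0.4, -2.1]
opening: 0.168
grip_force: 59.5
```

>>> play_rows:
  moves: [-18.9,18.6,-1.8,0,0,-0.0122,-18.9,18.6,-1.8,0,0,-0.0122,-18.9,18.6,-1.8,0,0,-0.0122,-18.9,18.6,-1.8,0,0,-0.0122,-18.9,18.6,-1.8,0,0,-0.0122,-18.9,18.6,-1.8,0,0,-0.0122,-18.9,18.6,-1.8,0,0,-0.0122,-18.9,18.6,-1.8,0,0,-0.0122,-18.9,18.6,-1.8,0,0,-0.0122]

```text
time_s: 51.8
position: [0.6246, -0.1035, 0.2896]
tool_rot: [3.138, -0.051, 0.231]
ft_force: [0.7, -0.7, -2.1]
opening: 0.166
grip_force: 59.5
```

>>> play_rows:
  moves: [-18.9,18.6,-1.8,0,0,-0.0122,-18.9,18.6,-1.8,0,0,-0.0122,-18.9,18.6,-1.8,0,0,-0.0122,-18.9,18.6,-1.8,0,0,-0.0122,-18.9,18.6,-1.8,0,0,-0.0122,-18.9,18.6,-1.8,0,0,-0.0122,-18.9,18.6,-1.8,0,0,-0.0122,-18.9,18.6,-1.8,0,0,-0.0122,-18.9,18.6,-1.8,0,0,-0.0122]

```text
time_s: 52.7
position: [0.5067, -0.3115, 0.2983]
tool_rot: [3.132, -0.051, 0.341]
ft_force: [0.5, -0.5, -1.3]
opening: 0.167
grip_force: 59.5
```

>>> play_rows:
  moves: [2.2,0,9.7,0,-0.0714,0,2.2,0,9.7,0,-0.0714,0,2.2,0,9.7,0,-0.0714,0,2.2,0,9.7,0,-0.0714,0,2.2,0,9.7,0,-0.0714,0,2.2,0,9.7,0,-0.0714,0,2.2,0,9.7,0,-0.0714,0,0,0,0,0,0,0]

```text
time_s: 53.5
position: [0.5115, -0.3087, 0.2267]
tool_rot: [3.135, 0.453, 0.338]
ft_force: [0.0, 0.0, -1.5]
opening: 0.164
grip_force: 59.5
```

Run:
```python
from scoop import *
s=read_state();print(s['time_s'],s['position'],s['tool_rot'],s['opening'])
S=cur()@X;print('lip',(S@[*LIP,1])[:3])
p=A0[:3,3]*1000
plan([(p+[0,0,120],A0[:3,:3],8),(p+[0,0,20],None,7),(p+[0,0,0],None,8)])
t=cam('top','t10.png');B=cv2.imread('pics/t10.png')[160:245,250:430]
S=cur()@X
print('pan px',[proj(t,(S@[x,y,.01,1])[:3]).round() for x,y in((-.07,.04),(-.07,-.04),(.04,-.04),(.04,.04))])
C=cv2.imread('pics/t10.png')[190:310,400:480]
cv2.imwrite('pics/c10.png',np.hstack([cv2.resize(B,(508,240),interpolation=2),cv2.resize(C,(160,240),interpolation=2)]))
```

```text
53.5 [ 0.51147818 -0.30873241  0.22666691] [3.13459609 0.4527133  0.33845957] 0.16372256409636465
lip [ 0.38314464 -0.35401729  0.25320903]
8 x [6.3, -0.2, 13.6, 0.0007, 0.0004, -0.0003]
7 x [6.2, 0.0, 12.9, 0.0, 0.0, 0.0]
8 x [1.1, 0.0, 2.3, 0.0, 0.0, 0.0]
pan px [array([455., 300.]), array([486., 288.]), array([469., 245.]), array([438., 257.])]
```

Run:
```python
from scoop import *
def pan(fn,S):
    im=cv2.cvtColor(cv2.imread('pics/'+fn),cv2.COLOR_BGR2GRAY)
    t=camera('top')
    g=[[int(im[tuple(proj(t,(S@[x/1000,y/1000,.004,1])[:3]).round().astype(int)[::-1])]) for y in range(-33,34,6)] for x in range(36,-64,-8)]
    print(np.array(g))
pan('t7.png',S0); pan('t10.png',cur()@X)
for fn in ('top0.png','t10.png'):
    im=cv2.cvtColor(cv2.imread('pics/'+fn),cv2.COLOR_BGR2GRAY); print(im[186:218:2,276:306:2])
```

```text
[[ 87 116 120  80 128 118 120 114 115 122 125 121]
 [182 124 114 125 117 178 175 181 106  77  78 130]
 [183 120 107 115  88 191 128 130  98  97  61 133]
 [145 173 184 115 119 113 136 130 132 133 117 126]
 [177 174 186 135  83  87  80 122 132 132 132 137]
 [147 180 119 133  95  83  74  91 133  91 138 133]
 [150  94  83  85  94 133 122 117 100  89  83 124]
 [ 75 108  82  63 118 123 136 135 138  96  94 129]
 [ 92 115 106 130  77  75  70  99 128 124 131 118]
 [110 112 106 127  76  83  61 109 128 123 124 130]
 [107 108 123 129 131 125 123 102 125 126 126 125]
 [113 110 123 131 129 123 121 126 124 131 127 128]
 [105 106 128 132 126 122 121 121 126 128 125 130]]
[[ 56  69  66  74  70  77  75  83  82  77  81  78]
 [190  45  66  64  72  75  77  81  78  80  77  82]
 [191 201  48  70  65  69  69  80  80  80  78  82]
 [184 181 168  57  60  61  75  76  77  79  77  79]
 [192 190 194  46  63  63  68  70  70  78  80  81]
 [185 186 182 207  46  68  74  72  74  77  76  77]
 [184 186 187 201 215  58  63  69  69  72  77  84]
 [186 188 186 199 196 215  61  64  76  70  77  81]
 [180 181 178 193 194 199  9
[... 1545 characters left out ...]
9 150]
 [110 107 105 106 112 111 109  92 126 127  90 101 119 144 150]
 [113 106 103 120 110 110 108 114 135 128 116 119  98 144 151]
 [108 109 104 128 112 110 114 113 109 118  87  81  77  92 156]
 [105 107 105 115 114 114 111  98  61  80 116 129 121  78 162]
 [104 107 106 116  86  86  95  82  74 114 118 117  96  83 157]
 [107 104 107  97  86 100  95  68  93 114  89 104 175 162 163]
 [103 106 106 139  66  88  76  97  74 105 116 114 124 163 160]
 [102 103 100 103  87  82 106 110  91  95  89  84  95 159 157]
 [ 95 104 102  97  91  84  97  91 150 140  63  90  87 159 157]
 [ 97  97 101  96  93  89  95  87 137 130  65  87 155 153 155]
 [ 96 103  96  97  96  91  87 116 103  91 136 146 151 148 152]]
```

>>> play_rows:
  moves: [6.3,-0.2,13.6,0.0007,0,0,6.3,-0.2,13.6,0.0007,0,0,6.3,-0.2,13.6,0.0007,0,0,6.3,-0.2,13.6,0.0007,0,0,6.3,-0.2,13.6,0.0007,0,0,6.3,-0.2,13.6,0.0007,0,0,6.3,-0.2,13.6,0.0007,0,0,6.3,-0.2,13.6,0.0007,0,0]

```text
time_s: 54.45
position: [0.5091, -0.3096, 0.1081]
tool_rot: [3.137, 0.45, 0.336]
ft_force: [-0.0, 0.4, -1.6]
opening: 0.169
grip_force: 59.5
```

>>> play_rows:
  moves: [6.2,0,12.9,0,0,0,6.2,0,12.9,0,0,0,6.2,0,12.9,0,0,0,6.2,0,12.9,0,0,0,6.2,0,12.9,0,0,0,6.2,0,12.9,0,0,0,6.2,0,12.9,0,0,0,0,0,0,0,0,0,0,0,0,0,0,0]

```text
time_s: 55.35
position: [0.5091, -0.3101, 0.0092]
tool_rot: [3.137, 0.45, 0.336]
ft_force: [0.4, -0.7, -1.5]
opening: 0.169
grip_force: 59.5
```

Run:
```python
from scoop import *
print(read_state()['position'],read_state()['tool_rot'])
plan([(A0[:3,3]*1000+[0,0,1],A0[:3,:3],8)])
```

```text
[ 0.50906268 -0.31006894  0.00915753] [3.13715826 0.44996113 0.33566224]
8 x [1.3, -0.2, 2.3, 0.0003, 0.0, -0.0006]
```

>>> play_rows:
  moves: [1.3,-0.2,2.3,0.001,0,-0.001,1.3,-0.2,2.3,0.001,0,-0.001,1.3,-0.2,2.3,0.001,0,-0.001,1.3,-0.2,2.3,0,0,-0.001,1.3,-0.2,2.3,0,0,-0.001,1.3,-0.2,2.3,0,0,0,1.3,-0.2,2.3,0,0,0,1.3,-0.2,2.3,0,0,0,0,0,0,0,0,0,0,0,0,0,0,0]

```text
time_s: 56.35
position: [0.5098, -0.3081, -0.0118]
tool_rot: [-3.141, 0.45, 0.341]
ft_force: [-1.2, -0.0, -1.0]
opening: 0.17
grip_force: 59.5
```

>>> play_rows:
  moves: [0,0,0.5,0,0,0,0,0,0.5,0,0,0,0,0,0,0,0,0]

```text
time_s: 56.65
position: [0.5094, -0.3083, -0.0127]
tool_rot: [-3.141, 0.45, 0.341]
ft_force: [0.0, -0.2, -2.4]
opening: 0.164
grip_force: 59.5
```

>>> play_rows:
  moves: [0,0,0,0,0,0,0,0,0,0,0,0,0,0,0,0,0,0,0,0,0,0,0,0]
  jaw: 0.6

```text
time_s: 57.05
position: [0.5094, -0.3083, -0.0127]
tool_rot: [-3.141, 0.45, 0.341]
ft_force: [0.3, -0.6, 0.0]
opening: 0.393
grip_force: 0.0
```

>>> play_rows:
  moves: [0,0,-8,0,0,0,0,0,-14,0,0,0,0,0,-14,0,0,0,0,0,-14,0,0,0,0,0,-14,0,0,0,0,0,-14,0,0,0,0,0,-14,0,0,0,0,0,-14,0,0,0,0,0,-14,0,0,0,0,0,-8,0,0,0]

```text
time_s: 58.05
position: [0.5628, -0.2896, 0.104]
tool_rot: [3.141, 0.449, 0.341]
ft_force: [0.3, 0.5, 1.3]
opening: 0.401
grip_force: 0.0
```

Run:
```python
from scoop import *
print(read_state()['position'],read_state()['tool_rot'])
c=cam('top','t11.png')
for fn in ('top0.png','t11.png'):
    im=cv2.imread('pics/'+fn); hsv=cv2.cvtColor(im,cv2.COLOR_BGR2HSV)
    # dark post near lever: black blob
    roi=hsv[175:200,350:372]; m=roi[...,2]<50; ys,xs=np.nonzero(m); print(fn,'lever blk',len(xs),(xs.min()+350,xs.max()+350,ys.min()+175,ys.max()+175) if len(xs) else '')
    b=hsv[205:262,405:440].astype(int); mb=((b[...,0]<12)&(b[...,1]>120)); ys,xs=np.nonzero(mb);print('handle',len(xs),xs.mean()+405,ys.mean()+205)
# lever post from side image
s=cam('side','s11.png');im=cv2.imread('pics/s11.png');h=cv2.cvtColor(im,cv2.COLOR_BGR2HSV)[150:200,295:330]
m=h[...,2]<45;ys,xs=np.nonzero(m);print('side blk',len(xs),xs.min()+295,xs.max()+295,ys.min()+150,ys.max()+150)
for r in range(m.shape[0]):
    q=np.nonzero(m[r])[0]
    if len(q): print(r+150,q.min()+295,q.max()+295,end='; ')
print([proj(s,[.665,-.110,z]).round(1) for z in (.106,.165)],[proj(c,[.665,-.110,z]).round(1) for z in (.106,.165)])
```

```text
[ 0.56278129 -0.2896214   0.10396986] [3.14141096 0.44871948 0.34087083]
top0.png lever blk 40 (np.int64(358), np.int64(364), np.int64(181), np.int64(189))
handle 154 422.1233766233766 235.2012987012987
t11.png lever blk 38 (np.int64(358), np.int64(364), np.int64(182), np.int64(189))
handle 0 nan nan
side blk 48 310 313 161 172
161 310 313; 162 310 313; 163 310 313; 164 310 313; 165 310 313; 166 310 313; 167 310 313; 168 310 313; 169 310 313; 170 310 313; 171 310 313; 172 310 313; [array([312.5, 175.2]), array([311.8, 158.8])] [array([359.5, 187.5]), array([361.6, 184. ])]<stdin>:8: RuntimeWarning: Mean of empty slice.
  ret = ret.dtype.type(ret / rcount)
```

Run:
```python
from h import *
t=camera('top')
a=onz(t,165+447/2.6667,120+214/2.6667,.106);b=onz(t,165+512/2.6667,120+187/2.6667,.106);v=(b-a)[:2];v/=np.linalg.norm(v);print(a,b,v,np.array([665,-110])-110*v,np.arctan2(*v[::-1]))
plan([([563,-290,200],down(.341),4),([600,-220,220],down(2.02),12),([665,-110,200],None,5),([665,-110,98],None,8)])
```

```text
[ 0.6305534  -0.03577048  0.106     ] [ 0.65775997 -0.10302315  0.106     ] [ 0.37501808 -0.9270175 ] [623.74801082  -8.02807549] -1.186380045257281
4 x [-6.6, 0.1, -23.6, -0.0001, 0.1124, 0.0]
12 x [7.4, 0.2, -1.7, 0.0, 0.0, -0.1399]
5 x [14.2, 21.3, 4.0, 0.0, 0.0, 0.0]
8 x [0.0, 0.0, 12.8, 0.0, 0.0, 0.0]
```

>>> play_rows:
  moves: [-6.6,0,-23.6,0,0.112,0,-6.6,0,-23.6,0,0.112,0,-6.6,0,-23.6,0,0.112,0,-6.6,0,-23.6,0,0.112,0]

```text
time_s: 58.6
position: [0.5627, -0.2894, 0.2004]
tool_rot: [-3.141, -0.002, 0.341]
ft_force: [0.4, 0.5, 0.3]
opening: 0.4
grip_force: 0.0
```

>>> play_rows:
  moves: [7.4,0,-1.7,0,0,-0.137,7.4,0,-1.7,0,0,-0.137,7.4,0,-1.7,0,0,-0.137,7.4,0,-1.7,0,0,-0.137,7.4,0,-1.7,0,0,-0.137,7.4,0,-1.7,0,0,-0.137,7.4,0,-1.7,0,0,-0.137,7.4,0,-1.7,0,0,-0.137,7.4,0,-1.7,0,0,-0.137,7.4,0,-1.7,0,0,-0.137]

```text
time_s: 59.6
position: [0.6017, -0.2333, 0.2158]
tool_rot: [-3.138, -0.001, 1.716]
ft_force: [0.2, 0.5, -0.4]
opening: 0.399
grip_force: 0.0
```

>>> play_rows:
  moves: [7.4,0,-1.7,0,0,-0.137,7.4,0,-1.7,0,0,-0.137,0,0,0,0,0,0,0,0,0,0,0,0]

```text
time_s: 60.0
position: [0.5989, -0.2193, 0.2196]
tool_rot: [-3.139, -0.001, 1.981]
ft_force: [0.2, 0.3, -0.5]
opening: 0.4
grip_force: 0.0
```

Run:
```python
from h import *
s=read_state();print(s['position'],s['tool_rot'],s['q'],s['opening'])
plan([([665,-110,205],down(1.98),6),([665,-110,98],None,8)])
c=camera('top')
hsv=cv2.cvtColor(c['pixels'],cv2.COLOR_RGB2HSV);b=hsv[205:262,405:440].astype(int); mb=((b[...,0]<12)&(b[...,1]>120)); ys,xs=np.nonzero(mb);print('handle',len(xs),xs.mean()+405,ys.mean()+205)
```

```text
[ 0.59885817 -0.21927055  0.21964471] [-3.13935327e+00 -1.28541427e-03  1.98071319e+00] [-4.23575795e-01  4.83329595e-01  1.36204358e+00 -8.23921397e-04
  1.29867667e+00 -8.33271673e-01] 0.3996365095282343
6 x [12.3, 17.4, 2.4, -0.0004, -0.0002, 0.0001]
8 x [0.0, 0.0, 13.4, 0.0, 0.0, 0.0]
handle 1 416.0 205.0
```

>>> play_rows:
  moves: [12.3,17.4,2.4,0,0,0,12.3,17.4,2.4,0,0,0,12.3,17.4,2.4,0,0,0,12.3,17.4,2.4,0,0,0,12.3,17.4,2.4,0,0,0,12.3,17.4,2.4,0,0,0,0,0,0,0,0,0]

```text
time_s: 60.75
position: [0.6656, -0.1079, 0.2046]
tool_rot: [-3.139, -0.002, 1.984]
ft_force: [-0.9, -0.1, -0.2]
opening: 0.404
grip_force: 0.0
```

Run:
```python
from h import *
s=read_state();print(s['position'],s['tool_rot'])
w=cam('wrist','w12.png');im=cv2.cvtColor(w['pixels'],cv2.COLOR_RGB2GRAY)
print([proj(w,[.665,-.110,z]).round() for z in (.165,.12)])
plan([([665,-110,98],down(1.98),9)])
a=cv2.imread('pics/w12.png')
t=cam('top','t12.png')
```

```text
[ 0.66558011 -0.10793945  0.20463269] [-3.13934942e+00 -1.73267032e-03  1.98375706e+00]
[array([319., 211.]), array([319., 195.])]
9 x [-0.1, 0.0, 11.9, -0.0003, -0.0001, 0.0004]
```

>>> play_rows:
  moves: [-0.2,0,11.9,0,0,0,-0.2,0,11.9,0,0,0,-0.2,0,11.9,0,0,0,-0.2,0,11.9,0,0,0,-0.2,0,11.9,0,0,0]

```text
time_s: 61.35
position: [0.665, -0.1106, 0.1448]
tool_rot: [-3.139, -0.001, 1.984]
ft_force: [0.4, -0.2, 0.4]
opening: 0.398
grip_force: 0.0
```

>>> play_rows:
  moves: [-0.2,0,11.9,0,0,0,-0.2,0,11.9,0,0,0,-0.2,0,11.9,0,0,0,-0.2,0,11.9,0,0,0,0,0,0,0,0,0]

```text
time_s: 61.85
position: [0.6646, -0.111, 0.0964]
tool_rot: [-3.138, -0.003, 1.985]
ft_force: [-1.0, -0.2, -0.3]
opening: 0.403
grip_force: 0.0
```

>>> play_rows:
  moves: [0,0,0,0,0,0,0,0,0,0,0,0,0,0,0,0,0,0,0,0,0,0,0,0,0,0,0,0,0,0,0,0,0,0,0,0]
  jaw: 1
  newtons: 30

```text
time_s: 62.45
position: [0.6661, -0.1112, 0.0991]
tool_rot: [-3.141, -0.0, 1.985]
ft_force: [2.2, 0.7, 4.1]
opening: 0.164
grip_force: 30.0
```

Run:
```python
from h import *
s=read_state();print(s['position'],s['tool_rot'],s['opening'],s['grip_force'],s['ft_force'],s['torque'])
c=camera('top')
hsv=cv2.cvtColor(c['pixels'],cv2.COLOR_RGB2HSV);b=hsv[205:262,405:440].astype(int); mb=((b[...,0]<12)&(b[...,1]>120)); ys,xs=np.nonzero(mb);print('handle',len(xs),xs.mean()+405 if len(xs) else 0,ys.mean()+205 if len(ys) else 0)
```

```text
[ 0.6660782  -0.11121284  0.09913071] [-3.14129720e+00 -4.87523630e-05  1.98470319e+00] 0.1643970603749069 30.00063568353653 [2.24159672 0.67985679 4.05867856] [ 0.096844   -0.50145865 -0.06547634]
handle 146 423.3767123287671 234.68493150684932
```

>>> play_rows:
  moves: [0.1,-3.3,0,0,0,0.03,0.1,-5.5,0,0,0,0.05,0.1,-5.5,0,0,0,0.05,0.1,-5.5,0,0,0,0.05,0.1,-5.5,0,0,0,0.05,0.1,-5.5,0,0,0,0.05]

```text
time_s: 63.1
position: [0.6361, -0.1181, 0.0991]
tool_rot: [-3.141, -0.003, 1.702]
ft_force: [2.9, 11.6, 5.1]
opening: 0.168
grip_force: 30.0
```

>>> play_rows:
  moves: [0.1,-5.5,0,0,0,0.05,0.1,-5.5,0,0,0,0.05,0.1,-5.5,0,0,0,0.05,0.1,-5.5,0,0,0,0.05,0.1,-5.5,0,0,0,0.05,0.1,-5.5,0,0,0,0.05]

```text
time_s: 63.7
position: [0.604, -0.1161, 0.0991]
tool_rot: [-3.142, -0.005, 1.402]
ft_force: [9.7, 21.3, 3.3]
opening: 0.162
grip_force: 30.0
```

>>> play_rows:
  moves: [0.1,-5.5,0,0,0,0.05,0.1,-5.5,0,0,0,0.05,0.1,-5.5,0,0,0,0.05,0.1,-4.4,0,0,0,0.04,0.1,-3.3,0,0,0,0.03,0,0,0,0,0,0]

```text
time_s: 64.3
position: [0.5819, -0.109, 0.0991]
tool_rot: [3.14, -0.006, 1.183]
ft_force: [16.4, 24.4, -1.3]
opening: 0.167
grip_force: 30.0
```

Run:
```python
from h import *
s=read_state();print(s['position'],s['tool_rot'],s['opening'],s['grip_force'],s['ft_force'])
p=np.array(s['position'][:2])*1000;h=np.array([622,-10]);v=p-h;print(np.linalg.norm(v),np.arctan2(v[1],v[0]))
v0=np.array([666,-111.2])-h;print(np.linalg.norm(v0),np.arctan2(v0[1],v0[0]))
```

```text
[ 0.58188495 -0.10898881  0.09913587] [ 3.14049602 -0.00596045  1.18266467] 0.16733629536811903 30.000108182430267 [16.40020271 24.35447162 -1.28848696]
106.80824447591611 -1.9558189339075271
110.35143859506319 -1.1606689862534056
```

>>> play_rows:
  moves: [1.5,0,0,0,0,0,1.5,0,0,0,0,0,0,0,0,0,0,0]

```text
time_s: 64.6
position: [0.5822, -0.1091, 0.0991]
tool_rot: [3.141, -0.001, 1.184]
ft_force: [8.2, 6.3, 1.5]
opening: 0.168
grip_force: 30.0
```

>>> play_rows:
  moves: [0.7,-5.5,0,0,0,0.05,0.7,-5.5,0,0,0,0.05,0.7,-5.5,0,0,0,0.05,0,0,0,0,0,0]

```text
time_s: 65.0
position: [0.5674, -0.1013, 0.0991]
tool_rot: [3.141, 0.0, 1.033]
ft_force: [6.7, -0.5, 0.2]
opening: 0.166
grip_force: 30.0
```

Run:
```python
from h import *
from scipy.optimize import least_squares
s=read_state();print(s['position'],s['tool_rot'],s['ft_force'])
P=np.array([(666,-111.2),(636.1,-118.1),(604,-116.1),(582,-109),[s['position'][0]*1000,s['position'][1]*1000]])
r=least_squares(lambda h:np.hypot(*(P-h).T)-110,[622,-10]);print(r.x,r.fun)
a=np.arctan2(*(P-r.x).T[::-1]);print(a-a[0])
```

```text
[ 0.56741424 -0.10125119  0.09914833] [3.14100927e+00 3.30490069e-04 1.03273757e+00] [ 6.701356   -0.50025082  0.2315799 ]
[626.61421382  -8.48739101] [ 0.0050917   0.02228951 -0.03693219 -0.03085596  0.0443489 ]
[ 0.         -0.27983951 -0.57329436 -0.78390553 -0.93418442]
```

>>> play_rows:
  moves: [0.1,-1.6,0,0,0,0.015,0.1,-1.1,0,0,0,0.01,0,0,0,0,0,0,0,0,0,0,0,0,0,0,0,0,0,0,0,0,0,0,0,0]

```text
time_s: 65.6
position: [0.5662, -0.1004, 0.0992]
tool_rot: [3.139, 0.0, 1.01]
ft_force: [9.5, -3.1, -0.7]
opening: 0.167
grip_force: 30.0
```

Run:
```python
from h import *
s=read_state();p=np.array(s['position'][:2])*1000-[626.6,-8.5];print(s['position'],s['tool_rot'],s['ft_force'],np.arctan2(p[1],p[0])+1.204)
t=cam('top','t13.png');im=cv2.cvtColor(cv2.imread('pics/t13.png'),cv2.COLOR_BGR2GRAY); print(im[186:218:2,276:306:2])
```

```text
[ 0.56618615 -0.1004236   0.09916293] [3.13933320e+00 2.10913493e-04 1.00956008e+00] [ 9.48970863 -3.13919011 -0.71281923] -0.9482289995518609
[[107 108 111 111 109 104 106  99 103 127 127 134 132 136 137]
 [107 106 106 109 112 105 103 102 101  99 134 135 133 139 142]
 [109 109 108 112 104 107 104 102 103  92 139 136 141 144 141]
 [109 105 100 105 109 105  99  88  91  92  86 138 140 142 144]
 [109 103 103 105 108 106 108 108 106 108 108 116 148 144 144]
 [102 102 105 107 101 107 107 110  64  79 129 108 117 140 150]
 [109 103 103  96 112 117 184 184  69  77  89 170 106 136 143]
 [101 101  99 112 103  60  67  76  71  80  77 169 168 124 149]
 [104 108 105 109 173  52  93  86 171 172 171 172 165 167 147]
 [103 104 101 112 126 116  93 113 171  72  75 132 167 167 150]
 [ 99  99 102 121  78  81 128 172 176  73  78  81 168 161 157]
 [103  99 103  85  83  89 147  99  94  66  73 119 177 154 153]
 [ 96  95 101  95 138  65  76  83  75 183 172  53 147 153 153]
 [ 98 100  98  95  88  92  88  63  79 150 166 138 149 150 149]
 [ 96 100  96  93  91  89  93  90  88 129 134 140 147 146 151]
 [ 97  94  93  90  91  87  86 116 125 124 133 136 143 147 148]]
```

Run:
```python
from h import *
cam('side','s13.png');A=cv2.imread('pics/s13.png')[165:255,255:345];B=cv2.imread('pics/t13.png')[165:235,255:325]
C=cv2.imread('pics/t13.png')[200:310,395:475]
h=lambda x,w:cv2.resize(x,(w,420),interpolation=2)
cv2.imwrite('pics/last.png',np.hstack([h(A,300),h(B,300),h(C,200)][:2]))
```

```text
(no output)
```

View pics/last.png

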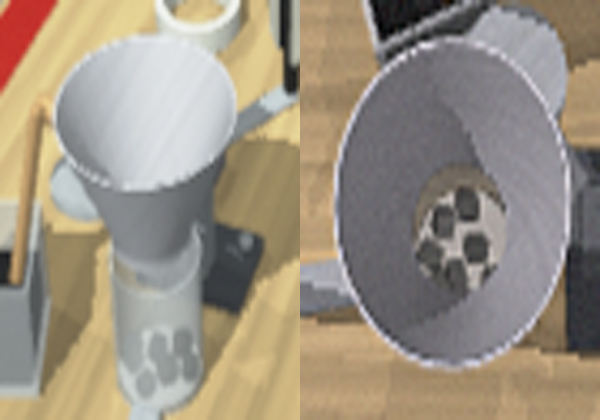

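>>> play_rows:
  moves: [0,1.1,0,0,0,-0.01,0,2.2,0,0,0,-0.02,0,2.2,0,0,0,-0.02,0,2.2,0,0,0,-0.02,0,2.2,0,0,0,-0.02,0,2.2,0,0,0,-0.02,0,2.2,0,0,0,-0.02,0,2.2,0,0,0,-0.02,0,2.2,0,0,0,-0.02,0,2.2,0,0,0,-0.02]

```text
time_s: 66.7
position: [0.5838, -0.1098, 0.0991]
tool_rot: [-3.141, 0.001, 1.201]
ft_force: [2.8, -3.6, 4.6]
opening: 0.17
grip_force: 30.0
```

>>> play_rows:
  moves: [0,2.2,0,0,0,-0.02,0,2.2,0,0,0,-0.02,0,2.2,0,0,0,-0.02,0,2.2,0,0,0,-0.02,0,2.2,0,0,0,-0.02,0,2.2,0,0,0,-0.02,0,2.2,0,0,0,-0.02,0,2.2,0,0,0,-0.02,0,2.2,0,0,0,-0.02,0,2.2,0,0,0,-0.02]

```text
time_s: 67.7
position: [0.6048, -0.1163, 0.0992]
tool_rot: [-3.141, 0.001, 1.401]
ft_force: [2.6, -5.5, 4.6]
opening: 0.163
grip_force: 30.0
```

>>> play_rows:
  moves: [0,2.2,0,0,0,-0.02,0,2.2,0,0,0,-0.02,0,2.2,0,0,0,-0.02,0,2.2,0,0,0,-0.02,0,2.2,0,0,0,-0.02,0,2.2,0,0,0,-0.02,0,2.2,0,0,0,-0.02,0,2.2,0,0,0,-0.02,0,2.2,0,0,0,-0.02,0,2.2,0,0,0,-0.02]

```text
time_s: 68.7
position: [0.6266, -0.1185, 0.0991]
tool_rot: [-3.141, 0.002, 1.601]
ft_force: [2.5, -7.8, 4.6]
opening: 0.166
grip_force: 30.0
```

>>> play_rows:
  moves: [0,2.2,0,0,0,-0.02,0,2.2,0,0,0,-0.02,0,2.2,0,0,0,-0.02,0,2.2,0,0,0,-0.02,0,2.2,0,0,0,-0.02,0,2.2,0,0,0,-0.02,0,2.2,0,0,0,-0.02,0,2.2,0,0,0,-0.02,0,2.2,0,0,0,-0.02,0,2.2,0,0,0,-0.02]

```text
time_s: 69.7
position: [0.6486, -0.1163, 0.0992]
tool_rot: [-3.141, 0.002, 1.8]
ft_force: [4.2, -8.9, 4.9]
opening: 0.168
grip_force: 30.0
```

Run:
```python
from h import *
s=read_state();p=np.array(s['position'][:2])*1000-[626.6,-8.5];print(s['position'],s['tool_rot'],s['ft_force'],np.arctan2(p[1],p[0])+1.204,np.hypot(*p))
```

```text
[ 0.64861692 -0.11627783  0.09918095] [-3.14074758e+00  2.41850099e-03  1.80048012e+00] [ 4.15115342 -8.88119373  4.93731181] -0.16528823747726418 110.00365918194927
```

>>> play_rows:
  moves: [0,2.2,0,0,0,-0.02,0,2.2,0,0,0,-0.02,0,2.2,0,0,0,-0.02,0,2.2,0,0,0,-0.02,0,2.2,0,0,0,-0.02,0,2.2,0,0,0,-0.02,0,1.5,0,0,0,-0.015,0,1.5,0,0,0,-0.015,0,1,0,0,0,-0.01,0,0,0,0,0,0]

```text
time_s: 70.7
position: [0.6653, -0.1115, 0.0992]
tool_rot: [-3.141, 0.003, 1.96]
ft_force: [5.0, -10.6, 3.8]
opening: 0.165
grip_force: 30.0
```

Run:
```python
from h import *
s=read_state();p=np.array(s['position'][:2])*1000-[626.6,-8.5];print(s['position'],s['tool_rot'],s['ft_force'],np.arctan2(p[1],p[0])+1.204,np.hypot(*p))
```

```text
[ 0.66527072 -0.11151231  0.09918026] [-3.14079533e+00  2.89344635e-03  1.95990401e+00] [  4.95690548 -10.55751411   3.78087161] -0.007675830981566545 110.0316319570743
```

>>> play_rows:
  moves: [0,0.8,0,0,0,-0.007,0,0,0,0,0,0]

```text
time_s: 70.9
position: [0.666, -0.1113, 0.0992]
tool_rot: [-3.141, 0.003, 1.967]
ft_force: [4.4, -10.6, 4.1]
opening: 0.161
grip_force: 30.0
```

>>> play_rows:
  moves: [0,0,0,0,0,0,0,0,0,0,0,0,0,0,0,0,0,0,0,0,0,0,0,0]
  jaw: 0.6

```text
time_s: 71.3
position: [0.6647, -0.1088, 0.0981]
tool_rot: [-3.139, -0.002, 1.967]
ft_force: [0.3, -1.0, 0.1]
opening: 0.393
grip_force: 0.0
```

>>> play_rows:
  moves: [0,0,-10,0,0,0,0,0,-14,0,0,0,0,0,-14,0,0,0,0,0,-14,0,0,0,0,0,-14,0,0,0,0,0,-14,0,0,0,0,0,-14,0,0,0,0,0,-14,0,0,0,0,0,-10,0,0,0,0,0,0,0,0,0]

```text
time_s: 72.3
position: [0.666, -0.1092, 0.2182]
tool_rot: [3.141, 0.001, 1.967]
ft_force: [0.3, 0.4, -0.0]
opening: 0.404
grip_force: 0.0
```

Run:
```python
from h import *
s=read_state();print(s['position'],s['tool_rot'],s['opening'],s['ft_force'])
plan([([606.5,212.3,215],down(1.701),14),([606.5,212.3,80],None,8),([606.5,212.3,-8],None,8)])
c=cam('top','t14.png');hsv=cv2.cvtColor(c['pixels'],cv2.COLOR_RGB2HSV)
b=hsv[205:262,405:440].astype(int); mb=((b[...,0]<12)&(b[...,1]>120)); ys,xs=np.nonzero(mb);print('handle',len(xs),xs.mean()+405,ys.mean()+205)
```

```text
[ 0.66601752 -0.1092459   0.21822843] [3.14138011e+00 5.37850740e-04 1.96665200e+00] 0.403559821977018 [ 0.27494487  0.4160086  -0.01000299]
14 x [23.3, 2.1, 0.2, 0.0, 0.0, 0.019]
8 x [0.0, 0.0, 16.9, 0.0, 0.0, 0.0]
8 x [0.0, 0.0, 11.0, 0.0, 0.0, 0.0]
handle 149 423.503355704698 234.7785234899329
```

>>> play_rows:
  moves: [23.3,2.1,0,0,0,0.019,23.3,2.1,0,0,0,0.019,23.3,2.1,0,0,0,0.019,23.3,2.1,0,0,0,0.019,23.3,2.1,0,0,0,0.019,23.3,2.1,0,0,0,0.019,23.3,2.1,0,0,0,0.019]

```text
time_s: 73.05
position: [0.6244, 0.0504, 0.2157]
tool_rot: [-3.138, -0.001, 1.833]
ft_force: [-0.1, -0.9, 0.4]
opening: 0.4
grip_force: 0.0
```

>>> play_rows:
  moves: [23.3,2.1,0,0,0,0.019,23.3,2.1,0,0,0,0.019,23.3,2.1,0,0,0,0.019,23.3,2.1,0,0,0,0.019,23.3,2.1,0,0,0,0.019,23.3,2.1,0,0,0,0.019,23.3,2.1,0,0,0,0.019,0,0,0,0,0,0,0,0,0,0,0,0]

```text
time_s: 73.95
position: [0.6058, 0.2119, 0.2159]
tool_rot: [-3.139, 0.0, 1.702]
ft_force: [0.0, -0.4, 0.1]
opening: 0.4
grip_force: 0.0
```

Run:
```python
from h import *
s=read_state();print(s['position'],s['tool_rot'],s['opening'],s['ft_force'])
plan([([606.5,212.3,80],down(1.701),8),([606.5,212.3,-5],None,8)])
```

```text
[0.60581511 0.21189236 0.21588227] [-3.13854901e+00  6.70697804e-05  1.70189323e+00] 0.4002041314729957 [ 0.01617748 -0.35154136  0.14364454]
8 x [0.0, 0.1, 17.0, -0.0004, 0.0, 0.0001]
8 x [0.0, 0.0, 10.6, 0.0, 0.0, 0.0]
```

>>> play_rows:
  moves: [0,0.1,17,0,0,0,0,0.1,17,0,0,0,0,0.1,17,0,0,0,0,0.1,17,0,0,0,0,0.1,17,0,0,0,0,0.1,17,0,0,0,0,0.1,17,0,0,0,0,0.1,17,0,0,0]

```text
time_s: 74.75
position: [0.6067, 0.2108, 0.0797]
tool_rot: [-3.139, -0.0, 1.7]
ft_force: [0.5, 0.1, 0.1]
opening: 0.398
grip_force: 0.0
```

>>> play_rows:
  moves: [0,0,12,0,0,0,0,0,12,0,0,0,0,0,12,0,0,0,0,0,12,0,0,0,0,0,12,0,0,0,0,0,12,0,0,0,0,0,0,0,0,0]

```text
time_s: 75.45
position: [0.6055, 0.2119, 0.0067]
tool_rot: [-3.137, 0.0, 1.701]
ft_force: [0.5, 0.6, 0.6]
opening: 0.403
grip_force: 0.0
```

>>> play_rows:
  moves: [0,0,0,0,0,0,0,0,0,0,0,0,0,0,0,0,0,0,0,0,0,0,0,0,0,0,0,0,0,0,0,0,0,0,0,0]
  jaw: 1
  newtons: 25

```text
time_s: 76.05
position: [0.6065, 0.2123, 0.0089]
tool_rot: [-3.14, -0.001, 1.701]
ft_force: [-2.2, 2.3, 2.4]
opening: 0.13
grip_force: 25.0
```

Run:
```python
from h import *
s=read_state();print(s['position'],s['tool_rot'],s['opening'],s['ft_force'])
p=np.array(s['position'])*1000
# jar (624,75) -> mat centre
m=np.mean([[589,326],[593,197],[466,192],[461,322]],0);print(m)
plan([(p+[m[0]-624,m[1]-75,0],None,30)])
```

```text
[0.60652348 0.21231887 0.00889183] [-3.13982648e+00 -5.42051404e-04  1.70057895e+00] 0.12957793945750817 [-2.23518448  2.25798196  2.4422078 ]
[527.25 259.25]
30 x [6.5, -2.4, 0.0, 0.0, 0.0, 0.0]
```

>>> play_rows:
  moves: [3,-1,-0.5,0,0,0,6.5,-2.4,-0.5,0,0,0,6.5,-2.4,-0.5,0,0,0,6.5,-2.4,-0.5,0,0,0,6.5,-2.4,0,0,0,0,6.5,-2.4,0,0,0,0,6.5,-2.4,0,0,0,0,6.5,-2.4,0,0,0,0,6.5,-2.4,0,0,0,0,6.5,-2.4,0,0,0,0]

```text
time_s: 77.05
position: [0.5759, 0.2708, 0.0107]
tool_rot: [-3.14, -0.0, 1.701]
ft_force: [0.2, 0.3, -2.7]
opening: 0.124
grip_force: 25.0
```

>>> play_rows:
  moves: [6.5,-2.4,0,0,0,0,6.5,-2.4,0,0,0,0,6.5,-2.4,0,0,0,0,6.5,-2.4,0,0,0,0,6.5,-2.4,0,0,0,0,6.5,-2.4,0,0,0,0,6.5,-2.4,0,0,0,0,6.5,-2.4,0,0,0,0,6.5,-2.4,0,0,0,0,6.5,-2.4,0,0,0,0]

```text
time_s: 78.05
position: [0.5437, 0.3321, 0.0108]
tool_rot: [-3.14, -0.0, 1.701]
ft_force: [0.6, -0.3, -2.5]
opening: 0.129
grip_force: 25.0
```

>>> play_rows:
  moves: [6.5,-2.4,0,0,0,0,6.5,-2.4,0,0,0,0,6.5,-2.4,0,0,0,0,6.5,-2.4,0,0,0,0,6.5,-2.4,0,0,0,0,6.5,-2.4,0,0,0,0,6.5,-2.4,0,0,0,0,6.5,-2.4,0,0,0,0,4,-2.4,0,0,0,0,2,-1.5,0,0,0,0]

```text
time_s: 79.05
position: [0.5132, 0.3865, 0.0108]
tool_rot: [-3.14, -0.0, 1.701]
ft_force: [1.5, -0.3, -3.5]
opening: 0.127
grip_force: 25.0
```

>>> play_rows:
  moves: [0,0,0.4,0,0,0,0,0,0.4,0,0,0,0,0,0.4,0,0,0,0,0,0,0,0,0]

```text
time_s: 79.45
position: [0.5138, 0.3861, 0.0098]
tool_rot: [-3.14, -0.001, 1.7]
ft_force: [-0.4, 1.2, -0.2]
opening: 0.126
grip_force: 25.0
```

>>> play_rows:
  moves: [0,0,0,0,0,0,0,0,0,0,0,0,0,0,0,0,0,0,0,0,0,0,0,0]
  jaw: 0.6

```text
time_s: 79.85
position: [0.5136, 0.386, 0.0097]
tool_rot: [-3.14, -0.0, 1.701]
ft_force: [-0.3, -0.1, -0.2]
opening: 0.383
grip_force: 0.0
```

>>> play_rows:
  moves: [0,0,-10,0,0,0,0,0,-15,0,0,0,0,0,-15,0,0,0,0,0,-15,0,0,0,0,0,-15,0,0,0,0,0,-15,0,0,0,0,0,-15,0,0,0,10,0,-15,0,0,0,15,0,-15,0,0,0,15,0,0,0,0,0]

```text
time_s: 80.85
position: [0.5095, 0.4269, 0.1425]
tool_rot: [3.14, -0.002, 1.7]
ft_force: [-0.2, 0.3, -0.1]
opening: 0.398
grip_force: 0.0
```

Run:
```python
from h import *
s=read_state();print(s['time_s'],s['position'],s['ft_force'])
c=cam('top','t15.png');g=cv2.cvtColor(c['pixels'],cv2.COLOR_RGB2GRAY);hsv=cv2.cvtColor(c['pixels'],cv2.COLOR_RGB2HSV)
m=(hsv[...,2]<45).astype(np.uint8);m[:210]=0;m[275:]=0;m[:,:200]=0;m[:,262:]=0
ys,xs=np.nonzero(m);print('mat px bounds',xs.min(),xs.max(),ys.min(),ys.max())
g0=cv2.cvtColor(cv2.imread('pics/top0.png'),cv2.COLOR_BGR2HSV)[...,2];q=(g0<45).astype(np.uint8);q[:210]=0;q[275:]=0;q[:,:200]=0;q[:,262:]=0;ys,xs=np.nonzero(q);print('at start',xs.min(),xs.max(),ys.min(),ys.max())
print('exp rim px',proj(c,[.527,.259,.097]),proj(c,[.527,.259,.003]))
print(g[222:268:2,204:258:2])
```

```text
80.85 [0.50948153 0.42693855 0.14245289] [-0.21529955  0.28051526 -0.07052019]
mat px bounds 209 253 218 263
at start 209 253 218 263
exp rim px [224.86704426 239.62071377] [231.09722588 240.97864704]
[[180 185  54  27  39  44  35  30  35  32  32  38  36  39  32  30  39  39
   42  31  34  28  41  32  78 175 172]
 [169 170  97  28  38  38  34  30  37  22  26  14  24  25  19  31  41  44
   34  38  32  34  37  30  77 158 155]
 [154 159  94  40  33  30  38  35  29  97 117  84  85  86 123 128  30  36
   38  34  39  36  34  30  56 159 154]
 [167 167  95  28  34  37  44  32 124  73  71  72  66  59  40  74 127  30
   23  21  35  36  28  31  57 164 155]
 [174 176 102  26  30  31  40 135  67  73  73  75 160 161  74  75  73 182
  137  52  23  24  22  21  34 111 124]
 [153 161  87  40  37  29 131  62  71  69  72  64  64  75  80  81  73 145
  184 138  54  29  30  30  37 115 107]
 [171 170 140  34  30  49  97  71  75  64 138  69  92  82 140 148 149 147
  149 138 149  39  24  18  32 108 101]
 [160 159 130  32  35  48  62  65  72  79 105 110  82 100 148  71  70  75
  152 132 149  60  21  41  31 106 
[... 1000 characters left out ...]
  31  31  15 133 114]
 [157 164 170  29  37  26  29  31  26  32  31  36  29  34  36  20  34  31
   29  38  38  36  38  33  13 189 174]
 [162 168 174  26  38  42  35  34  35  27  34  40  28  34  28  35  35  34
   36  30  38  31  27  29  17 187 167]
 [159 163 172  21  30  37  25  32  36  38  34  32  29  32  37  38  38  36
   36  28  43  28  23  40  20  97 160]
 [170 167 179  14  28  28  21  25  17  16  16  20   8  15   0  42  33  37
   60  64  98 140 144 177 112 114 156]
 [177 174 175 183 183 175 166 167 171 170 167 164 169  97 114 110 111 111
  106 123 122 117 116 113 114 116 115]
 [168 165 162 168 162 165 157 168 168 164 166 165 168 177 105 112 113 113
  115 128 126 126 122 127 127 130 111]]
```

Run:
```python
from h import *
a=cv2.imread('pics/top0.png').astype(int);b=cv2.imread('pics/t15.png').astype(int)
d=(abs(a-b).max(2)>45).astype(np.uint8);d[320:]=0;d[:100]=0
n,l,st,ce=cv2.connectedComponentsWithStats(d)
for s in st[1:]:
    if s[4]>5: print(s)
```

```text
[  59  202  122  118 9244]
[413 219  15  33  79]
[177 225  70  32 727]
[261 229   5   4   8]
[272 229   5   4   7]
[253 230   8   4  16]
[217 238   4   3  10]
[274 238   4   9  13]
[329 243   9   4  13]
[304 244  15  15  37]
[320 246   5   5   9]
[432 247  26  39 233]
[229 249  85  32 510]
[448 248   6  10  11]
[331 251  25  12  51]
[305 255   9   8  25]
[317 256   6   6  11]
[322 256   8   6  17]
[414 256   7  17  23]
[417 257   9  12  27]
[279 260   9   3   9]
[341 261   6   4   9]
[348 261   3   3   6]
[332 263   6   3   7]
[357 263   4   4   7]
[388 267  10   6  50]
[304 269   4   4  11]
[331 268   8   4   9]
[354 268   7   3   9]
[361 268   5   4   7]
[421 269   9  21  52]
[278 272   6   3   7]
[327 272   4   3   6]
[ 282  273  144   47 1465]
[269 275   7   7  17]
[277 276   3   3   6]
[303 279   5   3   7]
[354 278  12   5  18]
[432 278   4  11  11]
[254 280  33  10  95]
[461 281   4   5   8]
[428 286   3   5   7]
[250 288   6   3  12]
[272 289  15   4  19]
[256 290  15   4  25]
[427 291   6   3   9]
[345 293   4   3   7]
[380 313   7   4   9]
[387 314  10   6  24]
```

```bash
python3 -c "
from station import *
print(job_done())"
```

```text
the job is handed in; nothing more can be done
None
```

The job is handed in at about 81 s: all four loose stones went into the scoop, the scoopful went through the funnel, and the jar is back on the black mat with the gravel in it. The lever is home and the funnel is empty. The scoop sits about 3–4 mm from where it stood, and the paint pot, tape and brush look unmoved. I did not count all eight stones inside the jar; the last picture showed six or seven of them, and I found no strays on the bench.

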